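# Load a valve-ball dispenser and hold its spring gate at the mark

## Robot

A 6-joint arm with a two-finger parallel gripper is mounted at the origin on the work surface. World frame = base frame: x ahead of the robot, y to its left, z up, the work surface at z = 0. Lengths are in m, angles in rad, forces in N, time in s.
With the tool pointing down it reaches from about 0.35 to 0.85 m from the base axis. Payload 8.1 kg.
Tool frame: the origin (TCP) lies midway between the tips of the shut fingers; the grasp point (between the pads) lies 19 mm behind it; z points along the fingers, y is the direction in which the jaws open and shut (so a half turn about z gives the same grasp; the last joint's range is limited). The gripper opens to 85 mm and grips with 20 to 120 N. Pads are 22 mm wide; open, the fingers measure 114 mm over their backs; the gripper's body (76 mm by 85 mm) begins 54 mm behind the grasp point. The pads swing forward as they close: fully open they stand 13 mm farther back than shut.
Start: joints at [1.019, 0.13, 1.488, -0, 1.523, -0.085], TCP at [0.27, 0.536, 0.231] pointing down, gripper open.
Joint ranges: [-2.96, 2.96], [-0.89, 2.26], [0.02, 2.5], [-1.34, 4.48], [0, 2.73], [-2.66, 2.66]. Speed limits (rad/s): [2.39, 2.39, 2.79, 3.14, 3.14, 3.14].

## Interface

Orientations are given as a unit quaternion [x, y, z, w].
In Python, from bench import r gives the robot as it stands. The module is installed in compiled form; this text tells all that it offers.
- The arm moves only by the tool arm_command, never from a script. Its argument "rows" is a list of rows, each a list of 3 entries, a list of its own where there are three numbers: the closure in counts, from 0 (fully open) to 255 (shut), then the shift along the tool's x, y, z in mm, then the turn about the tool's z in degrees. A call has 1 to 20 rows; each row shifts and turns the pose as measured when the row begins, along the tool's axes as they then stand; what a row does not reach is not made up. A row lasts 1/8 s, in which the tool goes at most 62.5 mm and 10.7 degrees, less where a joint would pass 70% of its speed; a pose out of reach is approached as far as the arm can. A call is refused whole if a number of a shift passes 62.5 or a number of a turn 10.7, either way. A call with a gripper value outside its range is refused whole. The fingers move at their own pace and stop on an object; "squeeze" is the grip in N (left out, the last holds). Time passes only in rows, so rows that do not move let the fingers close. It gives the time, the measured TCP pose, the force and the opening at its end, in the units of the state.
- r.observe(): the state, without advancing time (a new reading comes with each control period).
- r.grab_frame(name): name is "side" or "top"; returns the picture (480x640x3 uint8, red, green, blue); there is no depth.
- r.get_calibration(name): a dict with "intrinsics" (3x3 intrinsics, pixels), "position" and "orientation" of the camera in the world. Camera axes: x right, y down, z forward; pixel columns grow to the right and rows downward; lengths in m; the calibration is good to about 2 mm. A picture is of the moment at which its call begins. get_calibration takes no time and is no camera call.
- r.hand_in(): hands the job in, once; it reports no verdict.
The state is a dict: "time": time; "joints": joint angles; "dq": joint speeds; "joint_torque": joint torques, N m; "tool_pos": TCP position; "ee_rot": TCP orientation; "contact_force": force on the tool from outside, world axes, zero at the start; "ft_torque": the same for the moment, N m; "width": finger opening in m.
Only numpy, scipy, OpenCV 4.12 (cv2) and the standard library are available. Lean on these libraries where they do the work, as an engineer would, in place of code of your own. Each camera call takes 0.05 s, during which the arm holds its last target.

## Task

Pour the four orange valve balls from the blue scoop into the dispenser's funnel so that they all collect in the clear tube on its shut gate, then set the scoop down upright on the bench without dropping it. Then pull the spring-return gate out by its black post until the yellow pointer is level with the red mark, so that all the balls run down into the white tray, and finish while still holding the gate there: do not let go. Leave the other things on the bench where they are.

Things in the scene. Friction and masses are not known exactly. Their poses are not given: they have to be found in the camera images.
- dispenser: Fixed dispenser on a 375 x 130 mm base plate. Origin on the bench plane under the tube's axis, z up. On that axis: clear tube, bore 40 mm, 101 to 140 mm above the bench, steel funnel above it; two grey posts beside the tube at y = +-36 mm. The gate (top at 98 mm) shuts the tube from below; a chute under it leads to the white tray on the +x side. The gate is pulled along the dispenser's -x axis.
- funnel (a point): Centre of the steel funnel's round mouth, at rim height, 182 mm above the bench; mouth 116 mm across inside, 122 mm outside; axes as the dispenser.
- tray (a point): Centre of the white tray's inner floor, 112 mm to +x of the dispenser's origin, 15 mm above the bench; inside 80 x 88 mm (x, y), walls 37 mm high, 10 mm under the chute; axes as the dispenser.
- gate: Brass sliding gate with a black pull post; axes as the dispenser. Its origin coincides with the dispenser's when shut and moves along the dispenser's -x axis, up to 75 mm, when pulled. A spring shuts it again: 3 N when shut, plus 1 N per 10 mm of pull (8 to 9 N at the mark). From 41 mm of pull all the balls can fall through.
- pull_post (a point): Centre of the top of the gate's upright black post (yellow cap), 146 mm above the bench; moves with the gate; axes as the dispenser. The post is 16 mm (x) x 22 mm (y), free from 98 to 146 mm above the bench, 130 mm to -x of the gate's origin; shut, it stands 61 mm from the funnel's rim.
- pointer (a point): Tip of the gate's small yellow pointer, beside the post's foot: same x as the post, 30 mm to the post's +y side, 96 mm above the bench; moves with the gate; axes as the dispenser.
- mark: Red mark clip, fixed on the white scale rail at the dispenser's +y side beside the gate: a red blade 4 mm thick, 28 mm long (y), 22 mm high. Origin at its foot, 72 mm above the bench, in the middle of the blade; axes as the dispenser. The pointer is at the mark when both have the same x in the dispenser's axes; that is 46 to 64 mm of pull, different each time.
- scoop: Blue open-fronted scoop, loose, about 90 g empty, on the bench with the balls in it. Origin on its underside, x to the open front, z up. Level floor (3 mm thick) from x = -38 to +30 mm, then a 23 deg ramp up to the front lip. Side walls 32 mm high; 51 mm wide inside, 60 outside. Level, it keeps the balls; front tipped down beyond 23 deg they roll out (45 to 50 deg empties it).
- scoop_grip (a point): Middle of the scoop's handle, a level bar along the scoop's x behind the pan: 14 mm thick (y), 18 mm high, from x = -42 to -108 mm; this point is at x = -78 mm, 37 mm above the scoop's underside; axes as the scoop.
- scoop_lip (a point): Middle of the scoop's front lip, over which the balls roll out: x = +70 mm, 20 mm above the underside; axes as the scoop.
- ball0_center (a point): Centre of an orange ceramic valve ball, 17 mm diameter, 10 g; axes roll with it.
- ball1_center (a point): Centre of an orange ceramic valve ball, 17 mm diameter, 10 g; axes roll with it.
- ball2_center (a point): Centre of an orange ceramic valve ball, 17 mm diameter, 10 g; axes roll with it.
- ball3_center (a point): Centre of an orange ceramic valve ball, 17 mm diameter, 10 g; axes roll with it.
- mug: White mug, 76 mm across, 90 mm high, bystander; origin under its centre, handle at +y.
- bottle: Clear bottle with white cap, 60 mm across, 150 mm high, bystander; origin under its centre.
- driver: Screwdriver lying on the bench, bystander; lies along its x axis.
- meter: Grey hand meter, 150 x 80 x 42 mm, bystander; origin under its centre, length along x.
- bin: Green parts bin, 100 x 130 x 50 mm, bystander; origin under its centre.

How it is judged:
On the way, in this order (a step that is already met when the one before it is completed fails the run):
1. all four balls lie in the clear tube on the shut gate (horizontal distance between each of ball0_center, ball1_center, ball2_center, ball3_center and funnel below 0.022 m and z of ball0_center in the frame of dispenser between 0.098 and 0.14 m and z of ball1_center in the frame of dispenser between 0.098 and 0.14 m and z of ball2_center in the frame of dispenser between 0.098 and 0.14 m and z of ball3_center in the frame of dispenser between 0.098 and 0.14 m and x of pointer in the frame of dispenser above -0.135 m), for 0.2 s.
2. the scoop stands upright on the bench, released (angle between scoop's own z axis and vertical below 0.1 rad and height (world z) of scoop between -0.006 and 0.006 m and linear speed of scoop below 0.03 m/s and contact force between the fingers and scoop below 0.1 N and contact force between scoop and gate below 0.1 N), for 0.2 s.
3. the fingers hold the gate at the mark and all balls are in the tray (x of pointer in the frame of mark between -0.005 and 0.005 m and x of ball0_center in the frame of tray between -0.045 and 0.045 m and y of ball0_center in the frame of tray between -0.047 and 0.047 m and z of ball0_center in the frame of tray between 0 and 0.032 m and x of ball1_center in the frame of tray between -0.045 and 0.045 m and y of ball1_center in the frame of tray between -0.047 and 0.047 m and z of ball1_center in the frame of tray between 0 and 0.032 m and x of ball2_center in the frame of tray between -0.045 and 0.045 m and y of ball2_center in the frame of tray between -0.047 and 0.047 m and z of ball2_center in the frame of tray between 0 and 0.032 m and x of ball3_center in the frame of tray between -0.045 and 0.045 m and y of ball3_center in the frame of tray between -0.047 and 0.047 m and z of ball3_center in the frame of tray between 0 and 0.032 m and contact force between the fingers and gate above 1.5 N), for 0.2 s.
At the end, for the whole second after the job is handed in: The fingers hold the gate (contact force over 1.5 N) with the pointer within 5 mm of the red mark along the slide; all four balls lie in the white tray; the scoop stands upright (within 0.1 rad) on the bench, at rest, released and not touching the gate (all of step 2 and all of step 3); the arm keeps its last pose, push and grip.
It fails at once if the mug, bottle, screwdriver, meter or bin is shifted by more than 30 mm (distance of any of mug, bottle, driver, meter, bin from where it was at the start of the episode above 0.03 m).
It fails at once if the scoop is dropped: it falls freely, faster than 0.8 m/s (contact force between the fingers and scoop below 0.1 N and linear speed of scoop above 0.8 m/s).
It also fails if it takes over 64 s, if anything falls off the work surface, if the arm or the gripper's body presses on something with over 40 N, if the wrist force passes 120 N, or if a joint passes its speed limit or range.

## Working session

There is one attempt and no reset: what is moved stays moved. The work goes in short steps, Python scripts to look and compute and a tool call to move; the robot and the scene stay as the last step left them, time stands still between calls to the robot, and variables do not carry over. Pictures are saved under pics/ and viewed, and the job is handed in when it is done.

Besides the shell and the picture viewer there is one more tool, called after "Emit:" as a command line: name --argument value ..., lists and objects as JSON in quotes. arm_command: Moves the arm, as the interface text tells. Its arguments: {"type":"object","properties":{"rows":{"type":"array"},"squeeze":{"type":"number"}},"required":["rows"]}

```bash
mkdir -p pics
python3 - <<'E'
from bench import r
import cv2
print(r.observe())
for n in("side","top"):
    c=r.get_calibration(n);print(n,c)
    cv2.imwrite(f"pics/{n}0.png",r.grab_frame(n)[:,:,::-1])
E
```

```text
{'time': 0.0, 'joints': array([ 1.01857585e+00,  1.31155845e-01,  1.48928619e+00,  1.81635325e-05,
        1.52297811e+00, -8.53716397e-02]), 'dq': array([-0.0002687 , -0.00045406,  0.00045371,  0.00017701,  0.00160265,
       -0.00033762]), 'joint_torque': array([-1.02144448e-03, -5.69384766e+01, -5.00562501e+01, -2.77599793e-04,
        1.48382667e-02,  7.15802662e-05]), 'tool_pos': array([0.26971756, 0.53535097, 0.2302438 ]), 'ee_rot': array([ 2.31310753e-01,  9.72879489e-01, -8.64862748e-04, -2.95003508e-04]), 'contact_force': array([ 0.59176158, -0.49985441, -0.13868822]), 'ft_torque': array([0.03228608, 0.00783611, 0.01577878]), 'width': 0.08549158594129738}
side {'intrinsics': array([[475.76879502,   0.        , 327.2880483 ],
       [  0.        , 475.76879502, 240.54428471],
       [  0.        ,   0.        ,   1.        ]]), 'position': array([0.43064238, 0.80412992, 0.66558966]), 'orientation': array([-0.07620002,  0.8728144 , -0.48014761,  0.04297494])}
top {'intrinsics': array([[477.31131856,   0.        , 318.97786956],
       [  0.        , 477.31131856, 243.24211875],
       [  0.        ,   0.        ,   1.        ]]), 'position': array([ 0.49671339, -0.0313893 ,  1.06643447]), 'orientation': array([ 0.70821145, -0.70520735,  0.01541149, -0.02969199])}
```

View pics/side0.png

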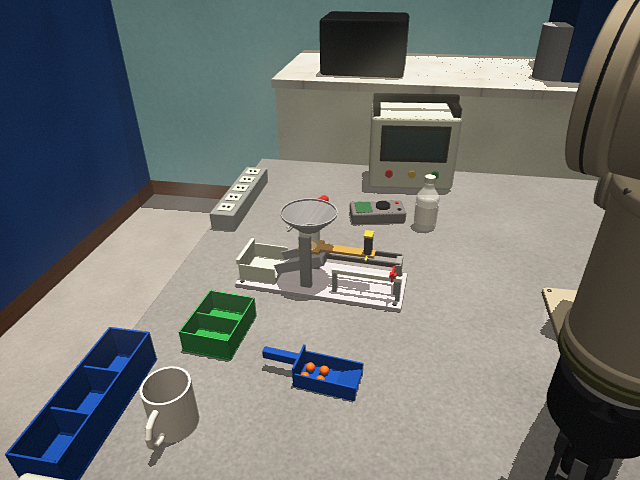

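View pics/top0.png

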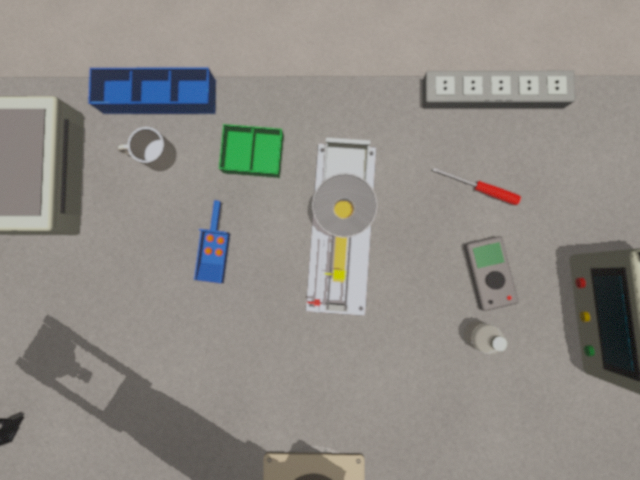

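```bash
cat > h.py <<'E'
import numpy as np,cv2
from scipy.spatial.transform import Rotation as R
from bench import r
def cal(n):
    c=r.get_calibration(n);return c["intrinsics"],np.array(c["position"]),R.from_quat(c["orientation"]).as_matrix()
def ray(n,u,v):
    K,p,M=cal(n);d=M@np.linalg.inv(K)@[u,v,1];return p,d/np.linalg.norm(d)
def plane(n,u,v,z):
    p,d=ray(n,u,v);return p+d*(z-p[2])/d[2]
def proj(n,P):
    K,p,M=cal(n);q=K@(M.T@(np.array(P)-p));return q[:2]/q[2]
def tri(a,b):
    p,d=ray("top",*a);q,e=ray("side",*b)
    s=np.linalg.lstsq(np.array([d,-e]).T,q-p,rcond=None)[0]
    A=p+s[0]*d;B=q+s[1]*e;return (A+B)/2,np.linalg.norm(A-B)
def snap(n,f,box=None,k=1):
    im=r.grab_frame(n)
    o=im if box is None else im[box[1]:box[3],box[0]:box[2]]
    cv2.imwrite(f"pics/{f}.png",cv2.resize(o,None,fx=k,fy=k,interpolation=cv2.INTER_CUBIC)[:,:,::-1]);return im
def mask(im,lo,hi):
    return cv2.inRange(cv2.cvtColor(im,cv2.COLOR_RGB2HSV),lo,hi)
E
python3 - <<'E'
import cv2
for n,b,k in(("top",(180,190,260,300),5),("top",(290,130,400,325),3),("side",(230,190,430,410),3)):
    im=cv2.imread(f"pics/{n}0.png")[b[1]:b[3],b[0]:b[2]]
    cv2.imwrite(f"pics/c_{n}{b[0]}.png",cv2.resize(im,None,fx=k,fy=k,interpolation=cv2.INTER_CUBIC)[:600])
E
```

```text
(no output)
```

View pics/c_top180.png

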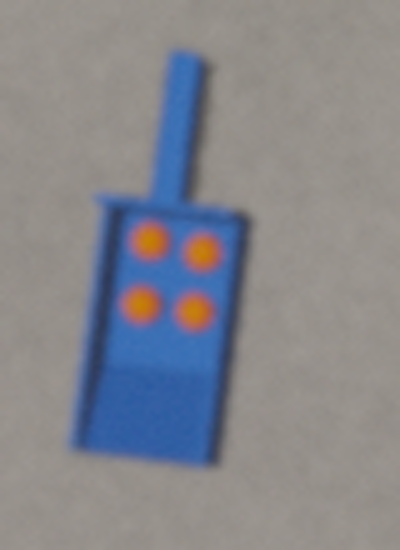

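View pics/c_top290.png

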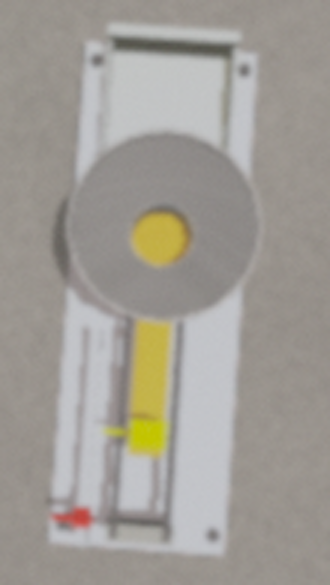

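View pics/c_side230.png

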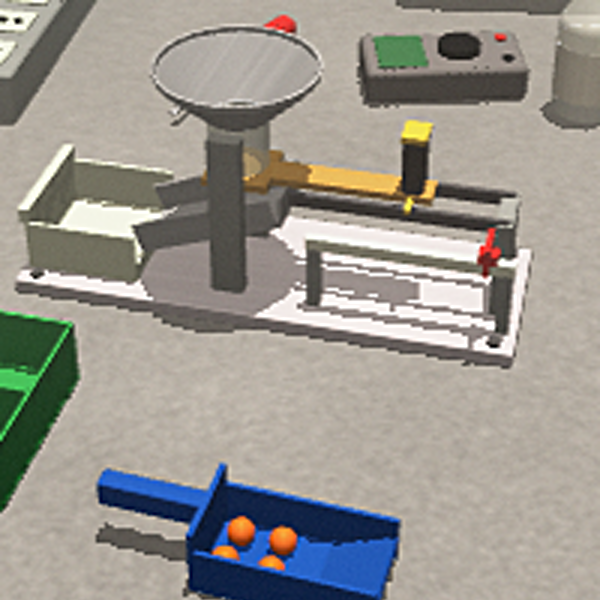

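Run:
```python
from h import *
T=cv2.imread("pics/top0.png")[:,:,::-1].copy();S=cv2.imread("pics/side0.png")[:,:,::-1].copy()
def blobs(im,lo,hi,box):
    m=mask(im,lo,hi);k=np.zeros_like(m);k[box[1]:box[3],box[0]:box[2]]=1;m=m*k
    n,l,s,c=cv2.connectedComponentsWithStats(m);return m,[(s[i].tolist(),c[i].round(2).tolist()) for i in range(1,n) if s[i,4]>3]
# handle axis: blue in rows
m,_=blobs(T,(100,120,60),(125,255,255),(180,190,260,300))
P=[]
for v in range(198,232):
    x=np.where(m[v])[0]
    if len(x): 
        P.append((v,x.mean(),len(x)))
print(P[:4],P[-4:])
A=np.array([p for p in P if p[2]<12][1:-1]);f=np.polyfit(A[:,0],A[:,1],1)
a=plane("top",np.polyval(f,203),203,.046);b=plane("top",np.polyval(f,227),227,.046)
print("handle",a,b,"front az",np.degrees(np.arctan2(*(b-a)[[1,0]])))
e=plane("top",np.polyval(f,P[0][0]-.0),P[0][0],.046);print("handle end",e)
print("lip",plane("top",209,281.5,.02))
print("balls",[plane("top",*c,.0115) for s,c in blobs(T,(5,150,150),(18,255,255),(180,190,260,300))[1]])
# funnel
for c in blobs(T,(22,150,120),(35,255,255),(290,130,400,325))[1]:print("yellow",c)
for c in blobs(T,(0,130,100),(8,255,255),(290,280,340,325))[1]:print("redT",c)
for c in blobs(S,(0,150,80),(8,255,255),(370,250,420,300))[1]:print("redS",c)
for c in blobs(S,(22,150,120),(35,255,255),(350,220,400,280))[1]:print("yelS",c)
print("funnel",plane("top",344.7,205,.182),"tubehole",plane("top",343.7,208.8,.1))
print("post",plane("top",339,275.7,.146))
```

```text
[(201, np.float64(216.5), 4), (202, np.float64(216.5), 6), (203, np.float64(216.5), 6), (204, np.float64(216.5), 6)] [(228, np.float64(213.5), 6), (229, np.float64(213.0), 7), (230, np.float64(209.0), 17), (231, np.float64(209.5), 18)]
handle [0.64831619 0.21115486 0.046     ] [0.59615133 0.21715205 0.046     ] front az 173.44172244359495
handle end [0.65267791 0.21065341 0.046     ]
lip [0.47846455 0.23108871 0.02      ]
balls [array([0.57536044, 0.23313742, 0.0115    ]), array([0.57050545, 0.21043436, 0.0115    ]), array([0.54727789, 0.23681124, 0.0115    ]), array([0.54434716, 0.21265929, 0.0115    ])]
yellow ([336, 202, 16, 15, 196], [343.38, 208.78])
yellow ([333, 239, 12, 42, 369], [339.43, 260.36])
redT ([310, 300, 10, 5, 30], [315.63, 302.07])
redS ([389, 266, 8, 16, 60], [392.55, 273.9])
yelS ([364, 230, 10, 7, 54], [368.59, 233.17])
yelS ([365, 256, 3, 5, 11], [365.64, 257.91])
funnel [ 0.62481032 -0.06099984  0.182     ] tubehole [ 0.6288881  -0.06172175  0.1       ]
post [ 0.49308815 -0.05145461  0.146     ]
```

Emit:
arm_command --rows '[[0, [0, 0, 0], -10], [0, [0, 0, 0], -10], [0, [-39, -28, 8], 0], [0, [-39, -28, 8], 0], [0, [-39, -28, 8], 0], [0, [-39, -28, 8], 0], [0, [-39, -28, 8], 0], [0, [-39, -28, 8], 0], [0, [-39, -28, 8], 0], [0, [-39, -28, 8], 0], [0, [-39, -28, 8], 0], [0, [-30, -20, 8], 0], [0, [0, 0, 0], 0]]' --squeeze 40

```text
time: 1.72
tool_pos: [0.6264, 0.2129, 0.1399]
ee_rot: [0.052, 0.999, -0.004, -0.005]
contact_force: [-0.6, 0.3, -0.6]
width: 0.0852
```

```bash
cat > st.py <<'E'
from h import *
def st(target=None):
    o=r.observe();M=R.from_quat(o["ee_rot"]).as_matrix()
    print("t",round(o["time"],3),"tcp",o["tool_pos"].round(4),"w",round(o["width"],4),"j",np.degrees(o["joints"]).round(1),"F",o["contact_force"].round(1))
    print("x",M[:,0].round(3),"y",M[:,1].round(3),"z",M[:,2].round(3),"tilt",np.degrees(np.arccos(-M[2,2])).round(2))
    if target is not None: print("delta tool mm",(M.T@(np.array(target)-o["tool_pos"])*1000).round(1))
    return o,M
E
python3 -c "
from st import *
st((.6235,.214,.02))
snap('side','s1')"
```

```text
t 1.725 tcp [0.6264 0.2129 0.1399] w 0.0852 j [ 14.4  20.7  79.5  -0.2  80.5 -69.6] F [-0.6  0.3 -0.6]
x [-0.995  0.103  0.01 ] y [ 0.103  0.995 -0.008] z [-0.01  -0.007 -1.   ] tilt 0.7
delta tool mm [  1.9   1.7 119.9]
```

Emit:
arm_command --rows '[[0, [1, 1, 30], 0], [0, [1, 0, 30], 0], [0, [0, 0, 30], 0], [0, [0, 0, 20], 0], [0, [0, 0, 8], 0], [0, [0, 0, 0], 0]]'

```text
time: 2.52
tool_pos: [0.6203, 0.2201, 0.0216]
ee_rot: [0.049, 0.999, -0.002, -0.004]
contact_force: [0.5, -0.4, 0.8]
width: 0.085
```

```bash
python3 -c "
from st import *
st((.6235,.214,.02))
snap('side','s2',(200,280,400,430),4)"
```

```text
t 2.525 tcp [0.6203 0.2201 0.0216] w 0.085 j [ 15.1  27.   84.6  -0.1  69.  -69.3] F [ 0.5 -0.4  0.8]
x [-0.995  0.097  0.008] y [ 0.097  0.995 -0.005] z [-0.009 -0.004 -1.   ] tilt 0.54
delta tool mm [-3.8 -5.8  1.6]
```

View pics/s2.png

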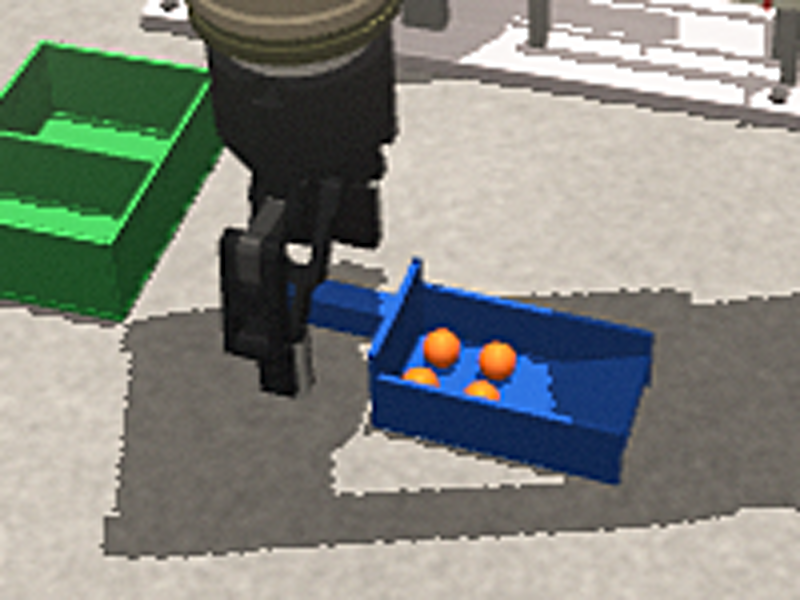

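Emit:
arm_command --rows '[[0, [-2, -6, 1], -1], [0, [0, 0, 0], 0], [255, [0, 0, 0], 0], [255, [0, 0, 0], 0], [255, [0, 0, 0], 0], [255, [0, 0, 0], 0], [255, [0, 0, 0], 0]]'

```text
time: 3.45
tool_pos: [0.6249, 0.2141, 0.0251]
ee_rot: [0.04, 0.999, -0.001, -0.001]
contact_force: [0.3, -1.5, 1.6]
width: 0.0132
```

Emit:
arm_command --rows '[[255, [0, 0, -10], 0], [255, [0, 0, -20], 0], [255, [0, 0, -20], 0], [255, [0, 0, -10], 0], [255, [0, 0, 0], 0]]'

```text
time: 4.08
tool_pos: [0.6259, 0.2145, 0.091]
ee_rot: [0.039, 0.999, -0.001, 0.0]
contact_force: [-0.4, 0.0, -1.5]
width: 0.0131
```

```bash
python3 -c "
from st import *
st((.51,.23,.1))
snap('side','s3',(200,260,400,410),4)"
```

```text
t 4.075 tcp [0.6259 0.2145 0.091 ] w 0.0131 j [ 14.5  22.5  82.5  -0.1  74.9 -70.9] F [-0.4  0.  -1.5]
x [-0.997  0.079 -0.   ] y [ 0.079  0.997 -0.001] z [ 0.    -0.001 -1.   ] tilt 0.09
delta tool mm [116.8   6.3  -9. ]
```

View pics/s3.png

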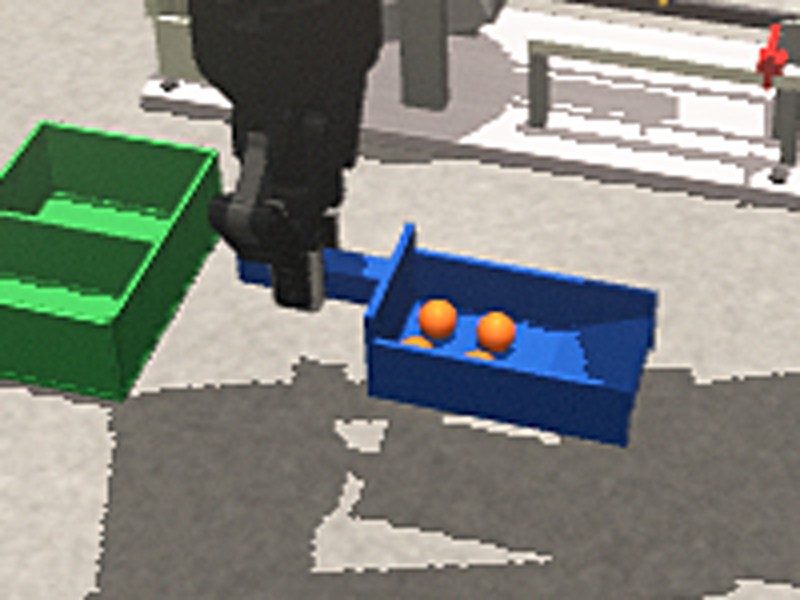

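Emit:
arm_command --rows '[[255, [10, 0, -3], 0], [255, [20, 1, -3], 0], [255, [25, 1, 0], 0], [255, [25, 1, 0], 0], [255, [20, 1, 0], 3], [255, [10, 1, 0], 6], [255, [0, 0, 0], 9], [255, [0, 0, 0], 10], [255, [0, 0, 0], 10], [255, [0, 0, 0], 10], [255, [0, 0, 0], 10], [255, [0, 0, 0], 10], [255, [0, 0, 0], 10], [255, [0, 0, 0], 10], [255, [0, 0, 0], 10], [255, [0, 0, 0], 10], [255, [0, 0, 0], 10], [255, [0, 0, 0], 10], [255, [0, 0, 0], 10], [255, [0, 0, 0], 10]]'

```text
time: 6.62
tool_pos: [0.4879, 0.2253, 0.0799]
ee_rot: [0.98, 0.197, -0.018, 0.003]
contact_force: [-0.2, 0.1, -0.8]
width: 0.0131
```

```bash
python3 -c "
from st import *
st((.51,.23,.025))
snap('side','s4',(200,240,400,390),4)"
```

```text
t 6.625 tcp [0.4879 0.2253 0.0799] w 0.0131 j [ 19.3   7.1 102.1  -0.   72.9  86.6] F [-0.2  0.1 -0.8]
x [ 0.922  0.387 -0.036] y [ 0.387 -0.922 -0.002] z [-0.034 -0.012 -0.999] tilt 2.05
delta tool mm [24.1  4.4 54.1]
```

View pics/s4.png

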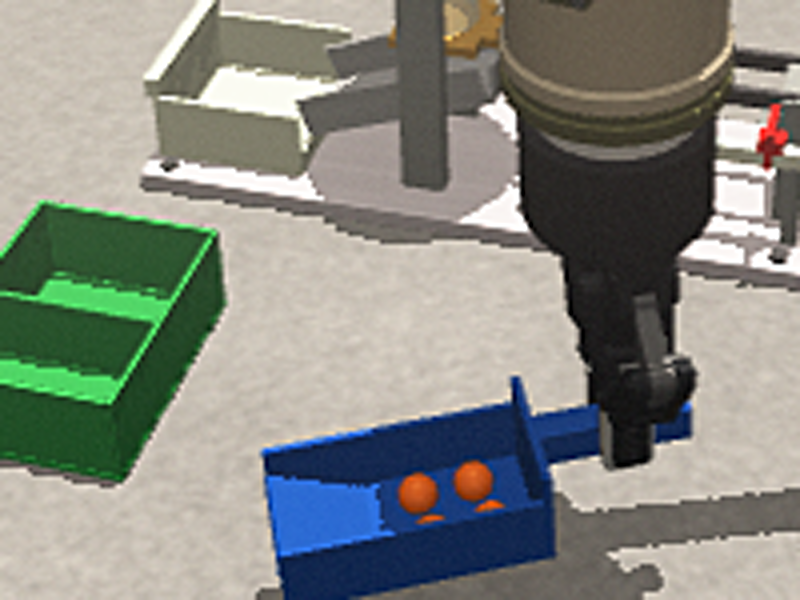

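Emit:
arm_command --rows '[[255, [0, 0, 0], 10], [255, [0, 0, 0], 10], [255, [0, 0, 0], 7], [255, [10, 0, 15], 0], [255, [10, 0, 15], 0], [255, [0, 0, 10], 0], [255, [0, 0, 5], 0], [255, [0, 0, 3], 0], [255, [0, 0, 0], 0]]'

```text
time: 7.8
tool_pos: [0.4996, 0.2224, 0.0272]
ee_rot: [0.999, -0.038, -0.02, 0.008]
contact_force: [-0.8, -1.3, 2.5]
width: 0.0131
```

```bash
python3 -c "
from st import *
st((.51,.23,.025))"
```

```text
t 7.8 tcp [0.4996 0.2224 0.0272] w 0.0131 j [ 18.6  12.9 101.6  -0.   67.9 113. ] F [-0.8 -1.3  2.5]
x [ 0.996 -0.076 -0.04 ] y [-0.075 -0.997  0.017] z [-0.041 -0.014 -0.999] tilt 2.48
delta tool mm [ 9.9 -8.4  1.7]
```

Emit:
arm_command --rows '[[255, [0, 0, 2], 0], [200, [0, 0, 0], 0], [150, [0, 0, 0], 0], [0, [0, 0, 0], 0], [0, [0, 0, 0], 0], [0, [0, 0, -10], 0], [0, [0, 0, -40], 0], [0, [0, 0, -50], 0]]'

```text
time: 8.8
tool_pos: [0.5007, 0.223, 0.1246]
ee_rot: [0.999, -0.038, -0.024, 0.009]
contact_force: [0.9, -0.2, 0.2]
width: 0.085
```

```bash
python3 -c "
from st import *
st()
snap('side','s5',(200,200,400,350),4)"
```

```text
t 8.8 tcp [0.5007 0.223  0.1246] w 0.085 j [ 18.6   6.7  97.5   0.   78.7 113. ] F [ 0.9 -0.2  0.2]
x [ 0.996 -0.076 -0.047] y [-0.075 -0.997  0.02 ] z [-0.048 -0.016 -0.999] tilt 2.91
```

View pics/s5.png

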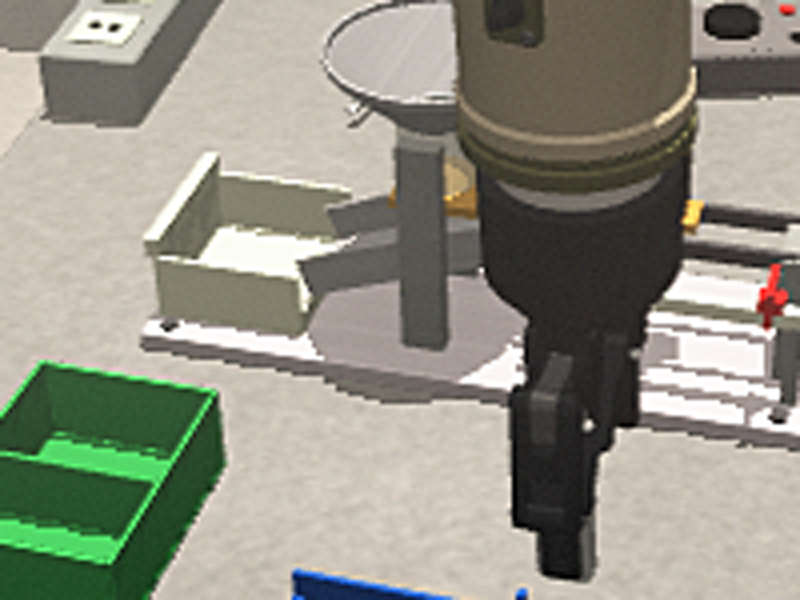

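Emit:
arm_command --rows '[[0, [0, 0, -50], 0], [0, [20, 15, -45], 0], [0, [40, 30, -45], 0], [0, [40, 30, -40], 0], [0, [50, 30, -40], 0], [0, [50, 30, -40], 0], [0, [50, 30, -30], 0], [0, [50, 25, 0], 0], [0, [50, 20, 0], 0]]'

```text
time: 9.98
tool_pos: [0.7941, 0.0251, 0.4095]
ee_rot: [0.999, -0.035, -0.007, 0.006]
contact_force: [1.7, -0.4, -0.5]
width: 0.0857
```

```bash
python3 -c "
from st import *
st()"
```

```text
t 9.975 tcp [0.7941 0.0251 0.4095] w 0.0857 j [ -1.6  51.9   7.6  -0.8 121.4  92.1] F [ 1.7 -0.4 -0.5]
x [ 0.997 -0.071 -0.014] y [-0.07  -0.997  0.012] z [-0.015 -0.011 -1.   ] tilt 1.05
```

Emit:
arm_command --rows '[[0, [60, 10, 0], 0], [0, [60, 0, 0], 0], [0, [60, 0, 0], 0]]'

```text
time: 10.35
tool_pos: [0.8668, -0.0018, 0.3486]
ee_rot: [0.999, -0.036, 0.041, 0.004]
contact_force: [-1.0, 1.1, 1.2]
width: 0.0855
```

```bash
python3 -c "
from st import *
st()"
```

```text
t 10.35 tcp [ 0.8668 -0.0018  0.3486] w 0.0855 j [ -3.4  60.1   1.3  -0.3 113.9  90.6] F [-1.   1.1  1.2]
x [ 0.994 -0.072  0.081] y [-0.073 -0.997  0.004] z [ 0.081 -0.01  -0.997] tilt 4.68
```

Emit:
arm_command --rows '[[0, [62, 0, -20], 0], [0, [62, 0, -20], 0], [0, [62, 0, -20], 0], [0, [62, 0, -20], 0], [0, [62, 0, -20], 0]]'

```text
time: 10.98
tool_pos: [0.9353, -0.021, 0.385]
ee_rot: [0.988, -0.036, 0.151, 0.001]
contact_force: [-0.1, 1.0, -0.1]
width: 0.0856
```

```bash
python3 -c "
from st import *
st()"
```

```text
t 10.975 tcp [ 0.9353 -0.021   0.385 ] w 0.0856 j [ -4.7  58.7   1.3   0.7 102.7  89.7] F [-0.1  1.  -0.1]
x [ 0.952 -0.07   0.298] y [-0.071 -0.997 -0.009] z [ 0.297 -0.013 -0.955] tilt 17.32
```

Emit:
arm_command --rows '[[0, [62, 0, 0], 0], [0, [62, 0, 0], 0], [0, [62, 0, 0], 0], [0, [62, 0, 0], 0], [0, [62, 0, 0], 0]]'

```text
time: 11.6
tool_pos: [1.0177, -0.0367, 0.4123]
ee_rot: [0.963, -0.035, 0.267, 0.0]
contact_force: [-0.0, -0.6, 0.1]
width: 0.0853
```

```bash
python3 -c "
from st import *
st()"
```

```text
t 11.6 tcp [ 1.0177 -0.0367  0.4123] w 0.0853 j [-5.6 59.2  1.3  1.8 88.6 89. ] F [-0.  -0.6  0.1]
x [ 0.856 -0.066  0.513] y [-0.067 -0.998 -0.017] z [ 0.513 -0.019 -0.858] tilt 30.91
```

Emit:
arm_command --rows '[[0, [62, 0, 0], 0], [0, [0, 0, 0], 0], [0, [-30, 0, -15], 0], [0, [-50, 0, -20], 0], [0, [-50, 0, -20], 0], [0, [-50, 0, -20], 0]]'

```text
time: 12.35
tool_pos: [0.8939, -0.0303, 0.3985]
ee_rot: [0.957, -0.034, 0.288, 0.0]
contact_force: [1.2, 0.2, 1.4]
width: 0.0855
```

Run:
```python
from st import *
st()
T=snap("top","t6")
S=snap("side","s6",(240,240,440,390),4)
m=mask(T,(100,120,60),(125,255,255));k=np.zeros_like(m);k[195:320,170:270]=1;m*=k
for v in range(195,320,4):
    x=np.where(m[v])[0]
    if len(x):print(v,x.min(),x.max(),len(x))
```

```text
t 12.35 tcp [ 0.8939 -0.0303  0.3985] w 0.0855 j [-6.1 21.7 57.7  2.4 67.3 87.7] F [1.2 0.2 1.4]
x [ 0.832 -0.065  0.551] y [-0.066 -0.998 -0.019] z [ 0.551 -0.02  -0.834] tilt 33.44
207 207 208 2
211 206 208 3
215 206 208 3
219 206 206 1
223 205 205 1
227 205 205 1
231 204 204 1
235 204 204 1
239 203 206 2
243 203 206 3
247 203 205 2
251 202 205 4
```

View pics/t6.png

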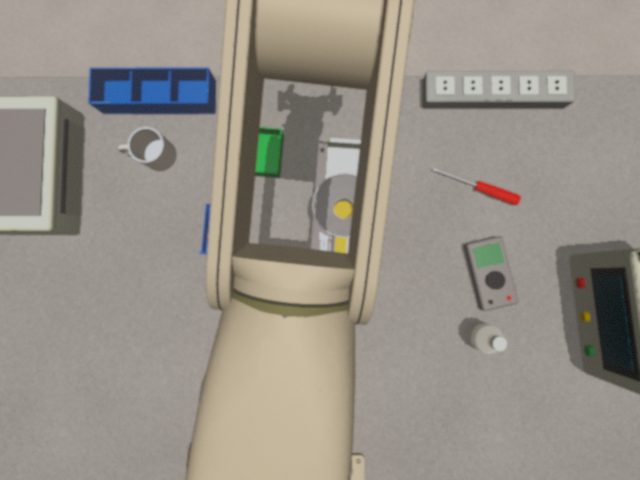

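View pics/s6.png

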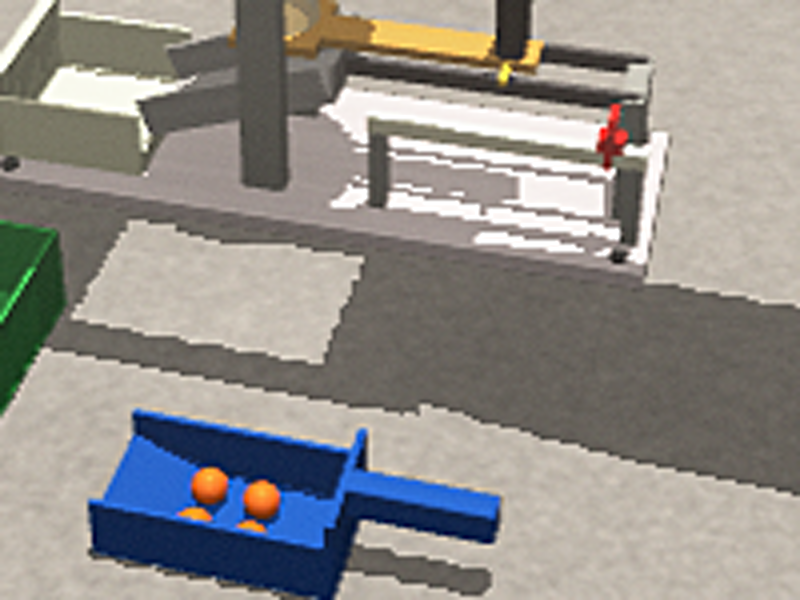

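Run:
```python
from st import *
for c in((362,480),(480,500),(421,490)):
    print(plane("side",240+c[0]/4,240+c[1]/4,.046))
# lip mid
print(plane("side",240+115/4,240+455/4,.02))
o,M=st()
# grasp offset: grasp pt 19 mm behind tcp
g=np.array([.500,.222,.037]); print("tcp target",g+.019*M[:,2])
t=g+.019*M[:,2]+[-.0,0,0]; pre=t-M[:,2]*.10
for q in (pre,t): print((M.T@(q-o["tool_pos"])*1000).round(1), q.round(4))
```

```text
[0.52889548 0.22345099 0.046     ]
[0.47691928 0.22604135 0.046     ]
[0.50275197 0.22475392 0.046     ]
[0.64775826 0.20353064 0.02      ]
t 12.45 tcp [ 0.8873 -0.0292  0.3879] w 0.0852 j [-6.1 21.4 58.8  2.4 67.5 87.7] F [ 0.6 -0.2 -2.9]
x [ 0.842 -0.066  0.536] y [-0.066 -0.998 -0.02 ] z [ 0.536 -0.019 -0.844] tilt 32.43
tcp target [0.51018181 0.22164661 0.02096236]
[-530.6 -218.3    2.9] [0.4566 0.2235 0.1054]
[-530.6 -218.3  102.9] [0.5102 0.2216 0.021 ]
```

Emit:
arm_command --rows '[[0, [-30, -25, 0], 0], [0, [-44, -30, 0], 0], [0, [-44, -30, 0], 0], [0, [-44, -20, 0], 0], [0, [-44, -20, 0], 0], [0, [-44, -18, 0], 0], [0, [-44, -18, 0], 0], [0, [-44, -18, 0], 0], [0, [-44, -15, 0], 0], [0, [-44, -8, 0], 0], [0, [-40, -5, 0], 0], [0, [-30, 0, 0], 0], [0, [0, 0, 0], 0]]'

```text
time: 14.08
tool_pos: [0.4798, 0.2201, 0.1319]
ee_rot: [0.957, -0.035, 0.286, -0.002]
contact_force: [0.1, -0.3, -0.0]
width: 0.0854
```

Run:
```python
from st import *
o,M=st()
g=np.array([.500,.2235,.037])
t=g+.019*M[:,2]
print((M.T@(t-o["tool_pos"])*1000).round(1))
```

```text
t 14.075 tcp [0.4798 0.2201 0.1319] w 0.0854 j [ 30.7 -25.3 131.7 -23.6  47.1 137.1] F [ 0.1 -0.3 -0. ]
x [ 0.833 -0.069  0.548] y [-0.066 -0.997 -0.025] z [ 0.549 -0.016 -0.836] tilt 33.29
[-35.4  -2.3 109.4]
```

Emit:
arm_command --rows '[[0, [-17, -1, 10], 0], [0, [-17, -1, 20], 0], [0, [0, 0, 30], 0], [0, [0, 0, 30], 0], [0, [0, 0, 8], 0], [0, [0, 0, 0], 0]]'

```text
time: 14.82
tool_pos: [0.519, 0.2282, 0.0432]
ee_rot: [0.955, -0.037, 0.294, -0.007]
contact_force: [0.1, 1.0, 0.2]
width: 0.0855
```

Run:
```python
from st import *
o,M=st()
g=np.array([.500,.2235,.037])
t=g+.019*M[:,2]
print((M.T@(t-o["tool_pos"])*1000).round(1))
snap("side","s7",(240,240,440,390),4)
```

```text
t 14.825 tcp [0.519  0.2282 0.0432] w 0.0855 j [ 28.9  -8.7 129.7 -31.5  32.4 146.3] F [0.1 1.  0.2]
x [ 0.824 -0.075  0.562] y [-0.067 -0.997 -0.035] z [ 0.563 -0.009 -0.827] tilt 34.24
[-18.8   6.2  13.5]
```

View pics/s7.png

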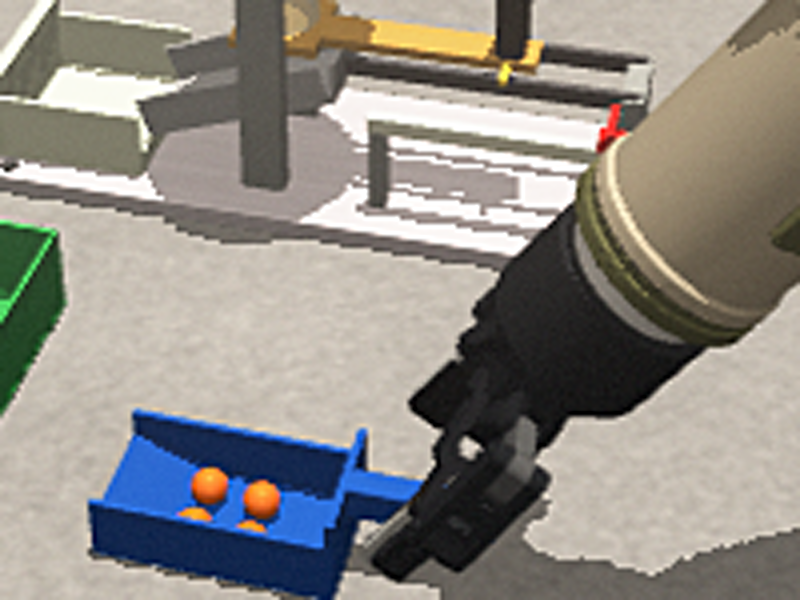

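Emit:
arm_command --rows '[[0, [-9, 3, 5], 0], [0, [-9, 3, 7], 0], [0, [0, 0, 0], 0]]'

```text
time: 15.25
tool_pos: [0.5104, 0.2241, 0.0244]
ee_rot: [0.954, -0.037, 0.296, -0.008]
contact_force: [-0.3, -0.5, -0.1]
width: 0.0855
```

Run:
```python
from st import *
o,M=st()
g=np.array([.500,.2235,.037])
t=g+.019*M[:,2]
print((M.T@(t-o["tool_pos"])*1000).round(1))
```

```text
t 15.25 tcp [0.5104 0.2241 0.0244] w 0.0855 j [ 29.   -7.8 131.5 -34.2  29.9 149.4] F [-0.3 -0.5 -0.1]
x [ 0.822 -0.075  0.564] y [-0.066 -0.997 -0.037] z [ 0.566 -0.007 -0.825] tilt 34.45
[-1.4  0.8  2.8]
```

Emit:
arm_command --rows '[[255, [0, 0, 2], 0], [255, [0, 0, 0], 0], [255, [0, 0, 0], 0], [255, [0, 0, 0], 0], [255, [0, 0, 0], 0], [255, [0, 0, 0], 0]]' --squeeze 60

```text
time: 16.0
tool_pos: [0.5122, 0.2242, 0.0239]
ee_rot: [0.954, -0.037, 0.297, -0.008]
contact_force: [-1.4, -0.9, 1.0]
width: 0.0133
```

Emit:
arm_command --rows '[[255, [4, 0, -8], 0], [255, [8, 0, -16], 0], [255, [12, 0, -20], 0], [255, [12, 0, -20], 0], [255, [0, 0, 0], 0]]'

```text
time: 16.62
tool_pos: [0.5036, 0.2221, 0.0986]
ee_rot: [0.955, -0.037, 0.295, -0.008]
contact_force: [-0.1, -0.1, -0.6]
width: 0.0129
```

Run:
```python
from st import *
o,M=st()
snap("side","s8",(220,210,420,360),4)
```

```text
t 16.625 tcp [0.5036 0.2221 0.0986] w 0.0129 j [ 29.1 -18.8 131.2 -25.9  39.9 139.4] F [-0.1 -0.1 -0.6]
x [ 0.823 -0.075  0.563] y [-0.065 -0.997 -0.037] z [ 0.564 -0.006 -0.826] tilt 34.33
```

View pics/s8.png

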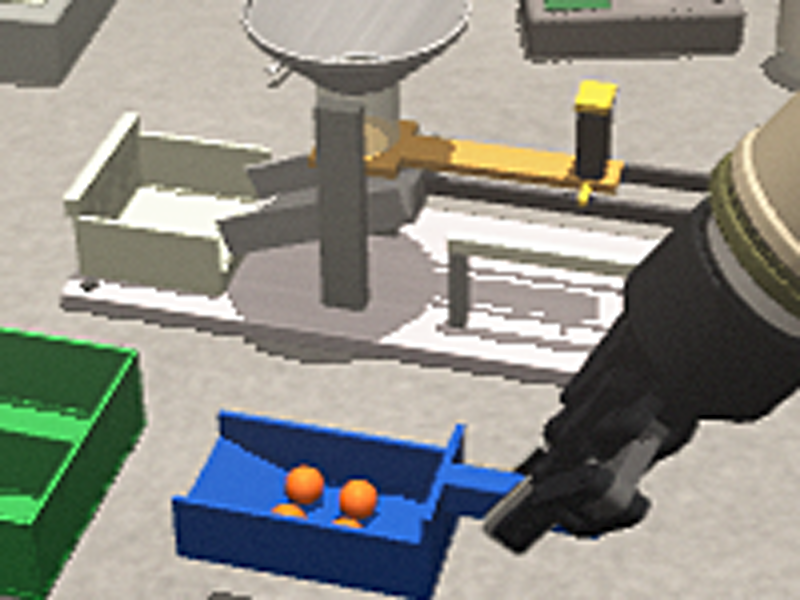

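```bash
cat > sc.py <<'E'
from st import *
Mg=None
def load():
    return np.load("grasp.npz")
def scoop(o,M):
    d=load();Rs=M@d["Rts"];p=o["tool_pos"]+M@d["pts"]
    return Rs,p
F=np.array([.626,-.061,.182])
def info():
    o,M=st();Rs,p=scoop(o,M);lip=p+Rs@[.07,0,.02]
    print("scoop p",p.round(4),"front",Rs[:,0].round(3),"pitchdown",np.degrees(np.arcsin(-Rs[2,0])).round(1),"roll",np.degrees(np.arcsin(Rs[2,1])).round(1),"lip",lip.round(4),"lip-F",(lip-F).round(4))
    return o,M,Rs,p,lip
E
python3 - <<'E'
from sc import *
q=np.array([.954,-.037,.297,-.008]);q/=np.linalg.norm(q)
M=R.from_quat(q).as_matrix();tcp=np.array([.5122,.2242,.0239])
Rs=R.from_euler("z",-5.3,degrees=True).as_matrix()
g=np.array([.500,.2235,.037]); p=g-Rs@[-.078,0,.037]; p[2]=0.001
np.savez("grasp.npz",Rts=M.T@Rs,pts=M.T@(p-tcp))
o,M,Rs,p,lip=info()
d=load();L=d["Rts"]@[.07,0,.02]+d["pts"];print("L tool",L)
for psi in range(0,-181,-20):
    M1=M@R.from_euler("z",psi,degrees=True).as_matrix();R1=M1@d["Rts"]
    f=R1[:,0]; print(psi,"pitch",np.degrees(np.arcsin(-f[2])).round(1),"az",np.degrees(np.arctan2(f[1],f[0])).round(0),"roll",np.degrees(np.arcsin(R1[2,1])).round(1),"tcp-lip",(-(M1@L)).round(3))
E
```

```text
t 16.675 tcp [0.5028 0.2216 0.097 ] w 0.0129 j [ 29.1 -18.7 131.2 -25.9  39.9 139.5] F [-0.7  0.2 -1.1]
x [ 0.824 -0.074  0.561] y [-0.066 -0.997 -0.036] z [ 0.562 -0.007 -0.827] tilt 34.22
scoop p [0.5681 0.2137 0.0737] front [ 0.996 -0.092 -0.006] pitchdown 0.3 roll -0.1 lip [0.638  0.2073 0.0933] lip-F [ 0.012   0.2683 -0.0887]
L tool [0.1103864  0.00553557 0.07917902]
0 pitch 0.3 az -5.0 roll -0.1 tcp-lip [-0.135  0.014  0.004]
-20 pitch 1.1 az 11.0 roll -11.3 tcp-lip [-0.134 -0.024  0.005]
-40 pitch 4.9 az 27.0 roll -21.7 tcp-lip [-0.122 -0.059  0.014]
-60 pitch 11.4 az 42.0 roll -30.3 tcp-lip [-0.1   -0.088  0.028]
-80 pitch 20.1 az 57.0 roll -35.7 tcp-lip [-0.072 -0.105  0.048]
-100 pitch 30.3 az 71.0 roll -36.6 tcp-lip [-0.04  -0.11   0.069]
-120 pitch 41.3 az 87.0 roll -32.8 tcp-lip [-0.009 -0.101  0.09 ]
-140 pitch 52.4 az 104.0 roll -25.2 tcp-lip [ 0.017 -0.08   0.108]
-160 pitch 62.4 az 129.0 roll -15.3 tcp-lip [ 0.037 -0.05   0.121]
-180 pitch 68.3 az 167.0 roll -4.2 tcp-lip [ 0.046 -0.013  0.127]
```

```bash
cat > plan.py <<'E'
from sc import *
d=load();Rts,pts=d["Rts"],d["pts"]
C=np.array([.07,.015,.02]);Lc=Rts@C+pts
pts_s=[(x,y,z) for x,z in ((-38,0),(-38,32),(0,0),(15,0),(30,0),(50,10),(70,20),(70,32),(-42,28),(-108,28),(-108,46)) for y in((-30,0,30) if x>-40 else (-7,7))]
pts_s=np.array(pts_s)/1000
if __name__=="__main__":
    o,M,Rs,p,lip=info()
    for psi in range(-40,-171,-10):
        M1=M@R.from_euler("z",psi,degrees=True).as_matrix()
        tcp=np.array([.626,-.086,.2])-M1@Lc
        W=(M1@(Rts@pts_s.T+pts[:,None])).T+tcp
        rr=np.hypot(W[:,0]-F[0],W[:,1]-F[1])
        print(psi,"tcp",tcp.round(3),"min z r<80",W[rr<80e-3,2].min().round(3),"min z all",W[:,2].min().round(3))
    for dl in (-10,-8,-5):print(dl,((Lc-R.from_euler("z",dl,degrees=True).apply(Lc))*1000).round(1))
E
python3 plan.py
```

```text
t 16.675 tcp [0.5028 0.2216 0.097 ] w 0.0129 j [ 29.1 -18.7 131.2 -25.9  39.9 139.5] F [-0.7  0.2 -1.1]
x [ 0.824 -0.074  0.561] y [-0.066 -0.997 -0.036] z [ 0.562 -0.007 -0.827] tilt 34.22
scoop p [0.5681 0.2137 0.0737] front [ 0.996 -0.092 -0.006] pitchdown 0.3 roll -0.1 lip [0.638  0.2073 0.0933] lip-F [ 0.012   0.2683 -0.0887]
-40 tcp [ 0.511 -0.158  0.219] min z r<80 0.179 min z all 0.179
-50 tcp [ 0.523 -0.171  0.227] min z r<80 0.181 min z all 0.181
-60 tcp [ 0.536 -0.182  0.236] min z r<80 0.184 min z all 0.184
-70 tcp [ 0.55  -0.19   0.246] min z r<80 0.187 min z all 0.187
-80 tcp [ 0.566 -0.195  0.257] min z r<80 0.19 min z all 0.19
-90 tcp [ 0.582 -0.196  0.267] min z r<80 0.191 min z all 0.191
-100 tcp [ 0.598 -0.194  0.278] min z r<80 0.191 min z all 0.191
-110 tcp [ 0.613 -0.189  0.289] min z r<80 0.191 min z all 0.191
-120 tcp [ 0.627 -0.181  0.298] min z r<80 0.192 min z all 0.192
-130 tcp [ 0.64  -0.17   0.307] min z r<80 0.193 min z all 0.193
-140 tcp [ 0.652 -0.156  0.315] min z r<80 0.194 min z all 0.194
-150 tcp [ 0.661 -0.14   0.321] min z r<80 0.195 min z all 0.195
-160 tcp [ 0.667 -0.122  0.325] min z r<80 0.196 min z all 0.196
-170 tcp [ 0.671 -0.103  0.328] min z r<80 0.197 min z all 0.197
-10 [ 3.3 19.   0. ]
-8 [ 2.4 15.3  0. ]
-5 [ 1.2  9.6 -0. ]
```

Emit:
arm_command --rows '[[255, [8, 0, -12], 0], [255, [16, -1, -24], 0], [255, [16, -1, -24], 0], [255, [16, -1, -24], 0], [255, [16, -1, -24], 0], [255, [16, -1, -24], 0], [255, [10, -1, -14], 0], [255, [5, 0, -7], 0]]'

```text
time: 17.68
tool_pos: [0.4988, 0.2195, 0.2803]
ee_rot: [0.957, -0.035, 0.288, -0.004]
contact_force: [-0.0, 0.6, -1.8]
width: 0.0133
```

```bash
python3 -c "
from sc import *
o,M,Rs,p,lip=info()
print((M.T@(np.array([.50,-.15,.28])-o['tool_pos'])*1000).round(1))"
```

```text
t 17.675 tcp [0.4988 0.2195 0.2803] w 0.0133 j [ 29.  -30.1 119.2 -18.2  62.5 127.6] F [-0.   0.6 -1.8]
x [ 0.832 -0.07   0.55 ] y [-0.065 -0.997 -0.029] z [ 0.551 -0.012 -0.835] tilt 33.42
scoop p [0.5638 0.2116 0.2562] front [ 0.996 -0.091 -0.019] pitchdown 1.1 roll -0.5 lip [0.6339 0.2054 0.2748] lip-F [0.0079 0.2664 0.0928]
[ 26.7 368.5   5.3]
```

Emit:
arm_command --rows '[[255, [1, 10, 0], 0], [255, [2, 20, 0], 0], [255, [2, 30, 0], 0], [255, [2, 32, 0], 0], [255, [2, 32, 0], 0], [255, [2, 32, 0], 0], [255, [2, 32, 0], 0], [255, [2, 32, 0], 0], [255, [2, 32, 0], 0], [255, [2, 32, 0], 0], [255, [2, 28, 0], 0], [255, [2, 20, 0], 0], [255, [2, 12, 0], 0], [255, [0, 6, 0], 0]]'

```text
time: 19.42
tool_pos: [0.4866, -0.1482, 0.2599]
ee_rot: [0.961, -0.036, 0.274, -0.003]
contact_force: [0.0, -0.3, -1.1]
width: 0.0128
```

```bash
python3 -c "
from plan import *
o,M,Rs,p,lip=info()
for ps in(0,-50):
  M1=M@R.from_euler('z',ps,degrees=True).as_matrix()
  t=np.array([.626,-.086,.215])-M1@Lc
  print(ps,t.round(3),(M.T@(t-o['tool_pos'])*1000).round(1),'cur corner',(o['tool_pos']+M@Lc).round(4))
snap('side','s9');snap('top','t9')
"
```

```text
t 19.425 tcp [ 0.4866 -0.1482  0.2599] w 0.0128 j [-34.9 -39.1 126.3  18.4  66.5  56. ] F [ 0.  -0.3 -1.1]
x [ 0.847 -0.071  0.527] y [-0.069 -0.997 -0.025] z [ 0.527 -0.015 -0.85 ] tilt 31.82
scoop p [ 0.5509 -0.1564  0.234 ] front [ 0.994 -0.094 -0.047] pitchdown 2.7 roll -0.8 lip [ 0.6215 -0.1628  0.2506] lip-F [-0.0045 -0.1018  0.0686]
0 [ 0.49  -0.086  0.224] [-20.4 -61.   30.8] cur corner [ 0.6229 -0.1479  0.2504]
-50 [ 0.524 -0.171  0.247] [26.3 20.2 30.8] cur corner [ 0.6229 -0.1479  0.2504]
```

View pics/s9.png

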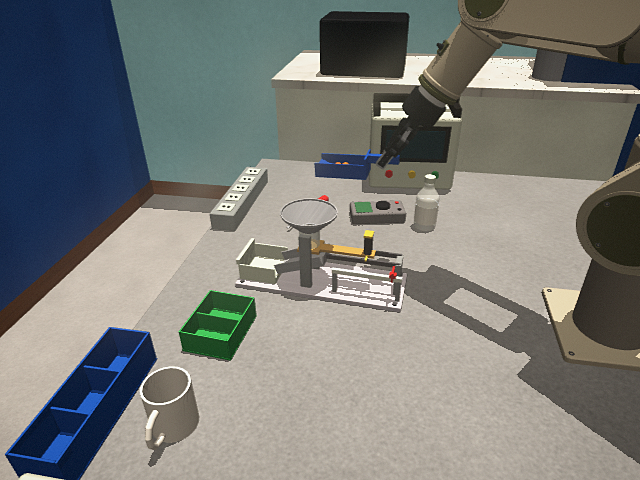

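Emit:
arm_command --rows '[[255, [1, 8, 0], -4], [255, [2, 15, 0], -8], [255, [2, 15, 0], -8], [255, [2, 15, 0], -8], [255, [2, 15, 0], -8], [255, [2, 15, 0], -8], [255, [1, 8, 0], -4]]'

```text
time: 20.4
tool_pos: [0.5175, -0.2258, 0.2777]
ee_rot: [0.887, 0.372, 0.249, 0.11]
contact_force: [-0.3, -1.0, -1.1]
width: 0.0129
```

```bash
python3 -c "
from plan import *
o,M,Rs,p,lip=info()
c=o['tool_pos']+M@Lc
print('corner',c.round(4),(M.T@(np.array([.626,-.086,.208])-c)*1000).round(1))
"
```

```text
t 20.4 tcp [ 0.5175 -0.2258  0.2777] w 0.0129 j [-41.7 -26.1 116.1  21.9  66.5  -1.9] F [-0.3 -1.  -1.1]
x [0.598 0.716 0.36 ] y [ 0.605 -0.698  0.382] z [ 0.525 -0.01  -0.851] tilt 31.66
scoop p [ 0.5744 -0.1999  0.2465] front [ 0.806  0.566 -0.174] pitchdown 10.0 roll -24.8 lip [ 0.6285 -0.1515  0.2522] lip-F [ 0.0025 -0.0905  0.0702]
corner [ 0.6198 -0.141   0.2459] [ 29.5 -49.1  34.9]
```

Emit:
arm_command --rows '[[255, [4, -7, 4], 0], [255, [7, -13, 9], 0], [255, [8, -13, 9], 0], [255, [6, -10, 7], 0], [255, [3, -5, 4], 0], [255, [0, 0, 0], 0]]'

```text
time: 21.15
tool_pos: [0.5219, -0.1653, 0.2364]
ee_rot: [0.888, 0.372, 0.249, 0.108]
contact_force: [0.3, -0.2, -1.6]
width: 0.0132
```

```bash
python3 -c "
from plan import *
o,M,Rs,p,lip=info()
c=o['tool_pos']+M@Lc
print('corner',c.round(4),(M.T@(np.array([.626,-.086,.208])-c)*1000).round(1))
snap('side','s10',(220,100,420,250),4);snap('top','t10',(250,120,450,270),4)
"
```

```text
t 21.15 tcp [ 0.5219 -0.1653  0.2364] w 0.0132 j [-34.2 -29.9 122.9  19.2  61.3   4.9] F [ 0.3 -0.2 -1.6]
x [0.599 0.714 0.362] y [ 0.606 -0.7    0.377] z [ 0.523 -0.006 -0.852] tilt 31.53
scoop p [ 0.5787 -0.1392  0.2053] front [ 0.806  0.567 -0.174] pitchdown 10.0 roll -24.6 lip [ 0.6328 -0.0908  0.211 ] lip-F [ 0.0068 -0.0298  0.029 ]
corner [ 0.6241 -0.0803  0.2047] [-1.7  6.4 -1.7]
```

View pics/s10.png

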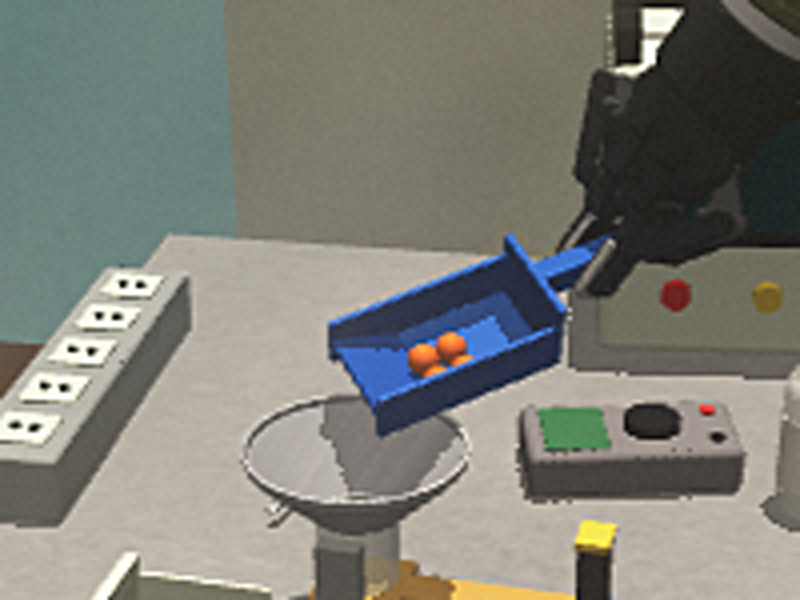

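View pics/t10.png

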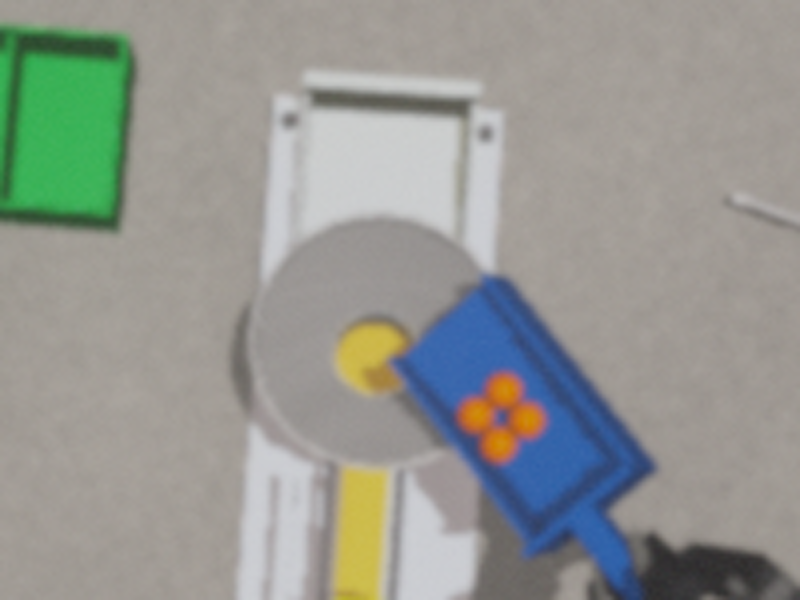

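Emit:
arm_command --rows '[[255, [1, 8, 0], -3], [255, [1, 11, 0], -5], [255, [1, 11, 0], -5], [255, [1, 10, 0], -5], [255, [1, 10, 0], -5], [255, [1, 10, 0], -5], [255, [1, 10, 0], -5], [255, [1, 10, 0], -5], [255, [1, 8, 0], -4], [255, [0, 4, 0], -2]]'

```text
time: 22.5
tool_pos: [0.5979, -0.2052, 0.289]
ee_rot: [0.677, 0.682, 0.188, 0.201]
contact_force: [-0.3, 0.6, -1.4]
width: 0.0131
```

```bash
python3 -c "
from plan import *
o,M,Rs,p,lip=info()
c=o['tool_pos']+M@Lc
print('corner',c.round(4),(M.T@(np.array([.626,-.086,.208])-c)*1000).round(1))
snap('side','s11',(220,100,420,250),4);snap('top','t11',(250,120,450,270),4)
"
```

```text
t 22.5 tcp [ 0.5979 -0.2052  0.289 ] w 0.0131 j [-32.7 -16.3 107.5  18.   61.8 -37.9] F [-0.3  0.6 -1.4]
x [-0.002  1.    -0.02 ] y [0.849 0.012 0.528] z [ 0.529 -0.016 -0.849] tilt 31.92
scoop p [ 0.6312 -0.1647  0.2429] front [ 0.32   0.815 -0.483] pitchdown 28.9 roll -34.5 lip [ 0.6443 -0.0961  0.2225] lip-F [ 0.0183 -0.0351  0.0405]
corner [ 0.6319 -0.0963  0.214 ] [10.4 -8.1  1.8]
```

View pics/s11.png

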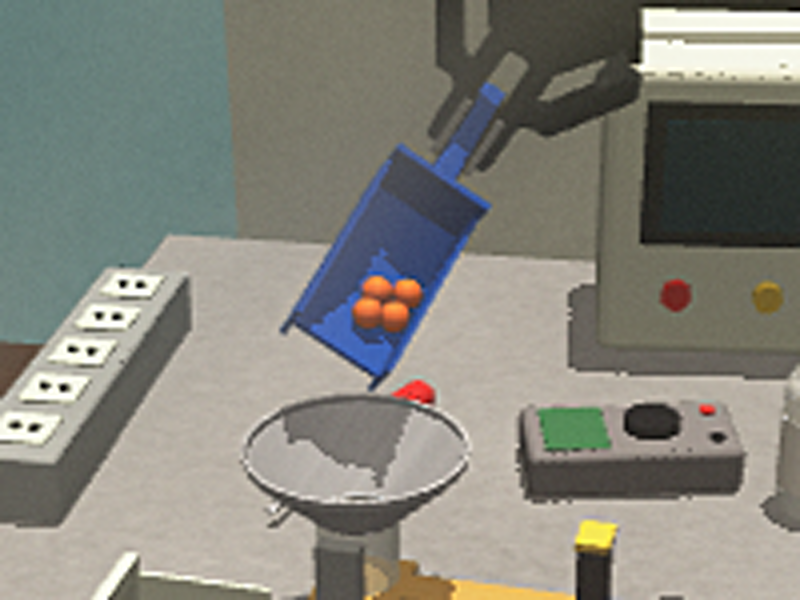

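View pics/t11.png

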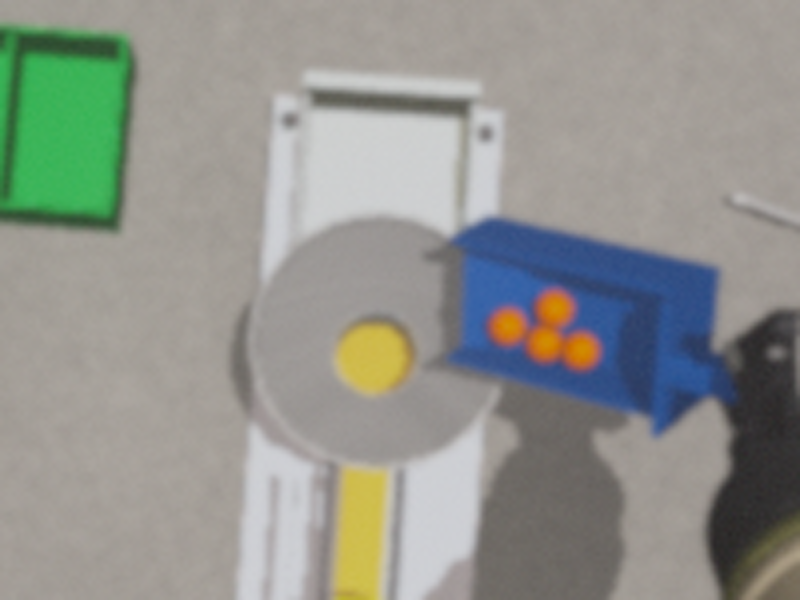

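Emit:
arm_command --rows '[[255, [6, -3, 2], 0], [255, [8, -4, 3], 0], [255, [3, -2, 2], 0], [255, [1, 7, 0], -4], [255, [1, 8, 0], -4], [255, [1, 8, 0], -4], [255, [1, 8, 0], -4], [255, [0, 0, 0], 0]]'

```text
time: 23.6
tool_pos: [0.6183, -0.1772, 0.2909]
ee_rot: [0.574, 0.771, 0.158, 0.224]
contact_force: [-1.4, -0.3, -1.4]
width: 0.0133
```

```bash
python3 -c "
from plan import *
o,M,Rs,p,lip=info()
c=o['tool_pos']+M@Lc
print('corner',c.round(4),(M.T@(np.array([.626,-.082,.208])-c)*1000).round(1))
snap('side','s12',(220,100,420,250),4);snap('top','t12',(250,120,450,270),4)
"
```

```text
t 23.6 tcp [ 0.6183 -0.1772  0.2909] w 0.0133 j [-28.4 -15.  106.2  15.8  60.7 -49.4] F [-1.4 -0.3 -1.4]
x [-0.24   0.957 -0.165] y [0.815 0.291 0.501] z [ 0.527 -0.015 -0.85 ] tilt 31.81
scoop p [ 0.6415 -0.1371  0.2386] front [ 0.122  0.788 -0.603] pitchdown 37.1 roll -32.6 lip [ 0.638  -0.0711  0.2081] lip-F [ 0.012  -0.0101  0.0261]
corner [ 0.6262 -0.0755  0.2   ] [-7.5  2.  -6.8]
```

View pics/s12.png

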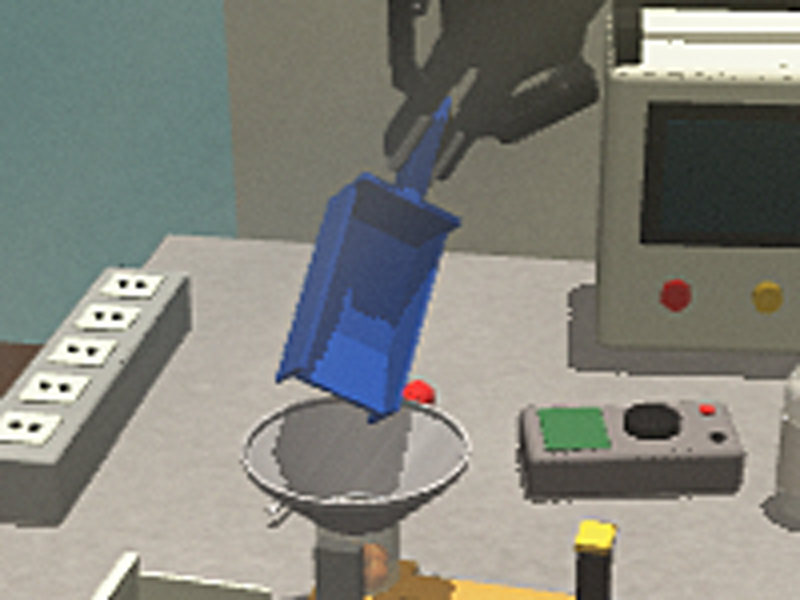

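View pics/t12.png

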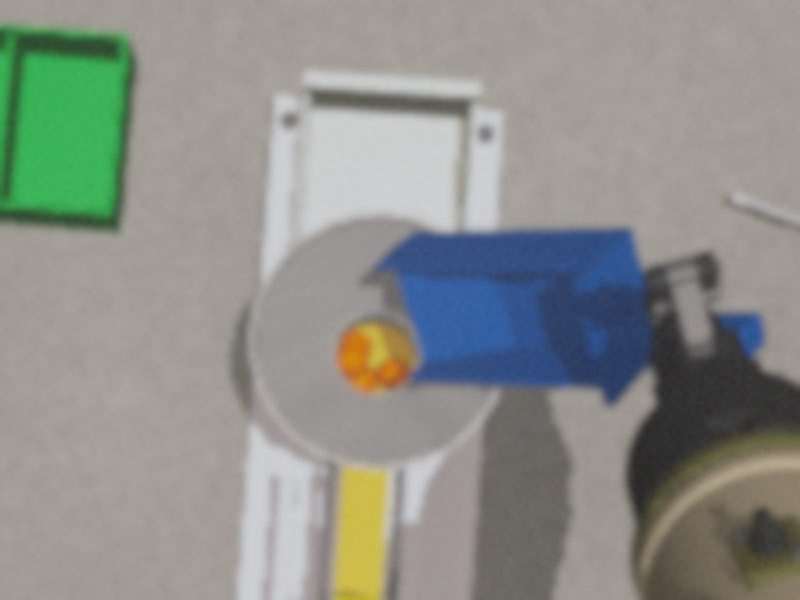

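Emit:
arm_command --rows '[[255, [-2, 6, -10], 0], [255, [-4, 12, -20], 0], [255, [-4, 12, -20], 0], [255, [-3, 10, -17], 0], [255, [0, 0, 0], 8], [255, [0, 0, 0], 10], [255, [0, 0, 0], 10], [255, [0, 0, 0], 10], [255, [0, 0, 0], 10], [255, [0, 0, 0], 10], [255, [0, 0, 0], 10], [255, [0, 0, 0], 10], [255, [0, 0, 0], 10], [255, [0, 0, 0], 10]]'

```text
time: 25.45
tool_pos: [0.6169, -0.1789, 0.3826]
ee_rot: [0.96, 0.04, 0.275, 0.021]
contact_force: [0.3, -0.2, -0.1]
width: 0.0132
```

```bash
python3 -c "
from plan import *
o,M,Rs,p,lip=info()
print((M.T@(np.array([.49,.16,.22])-o['tool_pos'])*1000).round(1))
snap('side','s13',(220,170,420,320),4);snap('top','t13',(290,150,390,225),8)
"
```

```text
t 25.45 tcp [ 0.6169 -0.1789  0.3826] w 0.0132 j [-28.6 -16.1  97.8  14.7  69.7  55. ] F [ 0.3 -0.2 -0.1]
x [0.845 0.089 0.527] y [ 0.066 -0.996  0.063] z [ 0.531 -0.018 -0.847] tilt 32.07
scoop p [ 0.6819 -0.1806  0.3572] front [ 0.998  0.036 -0.043] pitchdown 2.5 roll -5.8 lip [ 0.7526 -0.176   0.374 ] lip-F [ 0.1266 -0.115   0.192 ]
[-162.9 -356.    64.2]
```

View pics/s13.png

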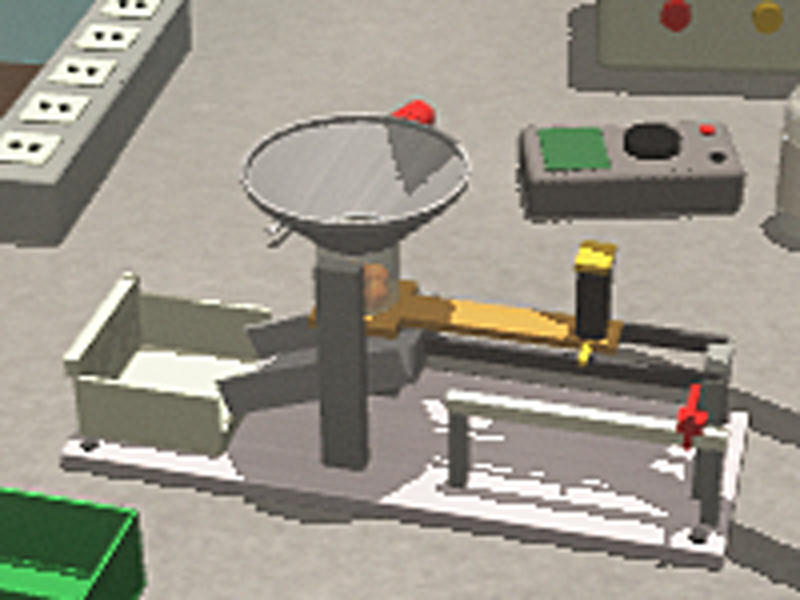

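View pics/t13.png

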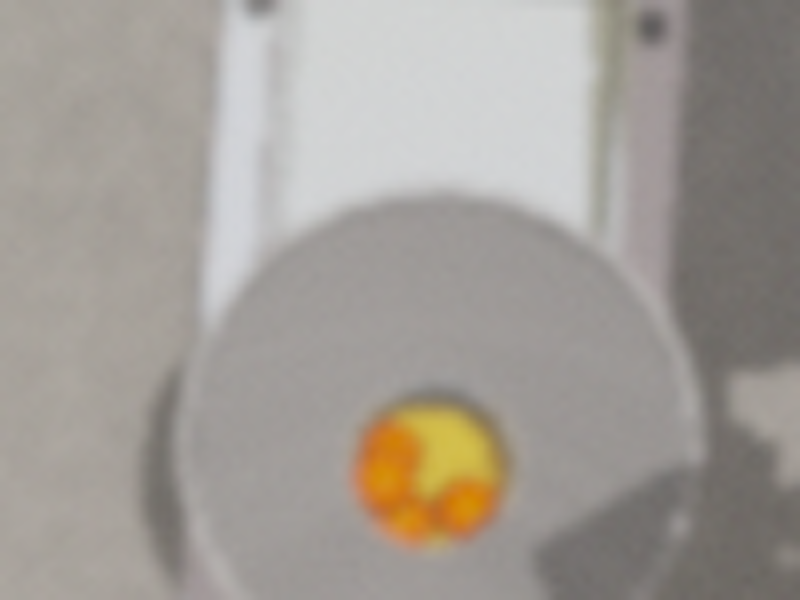

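Emit:
arm_command --rows '[[255, [-6, -14, 2], 3], [255, [-12, -28, 4], 2], [255, [-14, -31, 5], 1], [255, [-14, -31, 5], 0], [255, [-14, -31, 5], 0], [255, [-14, -31, 5], 0], [255, [-14, -31, 5], 0], [255, [-14, -31, 5], 0], [255, [-14, -31, 5], 0], [255, [-14, -31, 5], 0], [255, [-14, -31, 5], 0], [255, [-10, -20, 5], 0], [255, [-5, -10, 5], 0], [255, [0, 0, 0], 0]]'

```text
time: 27.3
tool_pos: [0.5089, 0.1764, 0.2389]
ee_rot: [0.96, 0.019, 0.279, 0.015]
contact_force: [-0.5, -0.1, -1.1]
width: 0.013
```

```bash
python3 -c "
from plan import *
o,M,Rs,p,lip=info()
print((M.T@(np.array([.50,.16,.06])-o['tool_pos'])*1000).round(1))
"
```

```text
t 27.3 tcp [0.5089 0.1764 0.2389] w 0.013 j [ 22.2 -31.1 123.8 -15.1  58.1 114.6] F [-0.5 -0.1 -1.1]
x [0.843 0.045 0.535] y [ 0.028 -0.999  0.04 ] z [ 0.536 -0.019 -0.844] tilt 32.46
scoop p [0.574  0.1728 0.2139] front [ 0.999 -0.    -0.035] pitchdown 2.0 roll -4.5 lip [0.6447 0.1743 0.2314] lip-F [0.0187 0.2353 0.0494]
[-104.     9.   146.4]
```

Emit:
arm_command --rows '[[255, [-7, 2, 11], 2], [255, [-13, 2, 21], 2], [255, [-13, 2, 21], 2], [255, [-13, 2, 21], 0], [255, [-13, 2, 21], 0], [255, [-13, -1, 21], 0], [255, [-11, -1, 17], 0], [255, [-6, 0, 9], 0], [255, [0, 0, 0], 0]]'

```text
time: 28.42
tool_pos: [0.5129, 0.1598, 0.0654]
ee_rot: [0.959, -0.042, 0.281, 0.001]
contact_force: [0.2, -0.4, -0.5]
width: 0.0129
```

```bash
python3 -c "
from plan import *
o,M,Rs,p,lip=info()
print((M.T@np.array([0,0,-1])).round(3),'min z',((M@(Rts@pts_s.T+pts[:,None])).T+o['tool_pos'])[:,2].min())
"
```

```text
t 28.425 tcp [0.5129 0.1598 0.0654] w 0.0129 j [ 19.9 -18.4 134.1 -20.9  35.6 128.9] F [ 0.2 -0.4 -0.5]
x [ 0.839 -0.08   0.538] y [-0.081 -0.996 -0.021] z [ 0.538 -0.026 -0.843] tilt 32.59
scoop p [0.5774 0.1506 0.0404] front [ 0.994 -0.107 -0.033] pitchdown 1.9 roll -1.0 lip [0.6477 0.1434 0.058 ] lip-F [ 0.0217  0.2044 -0.124 ]
[-0.538  0.021  0.843] min z 0.03886779300110059
```

Emit:
arm_command --rows '[[255, [-7, 0, 11], 0], [255, [-6, 0, 10], 0], [255, [-4, 0, 7], 0], [255, [-2, 0, 3], 0], [255, [0, 0, 0], 0]]'

```text
time: 29.05
tool_pos: [0.5154, 0.1608, 0.0288]
ee_rot: [0.958, -0.042, 0.282, 0.001]
contact_force: [-0.5, -0.7, -0.1]
width: 0.0128
```

```bash
python3 -c "
from plan import *
o,M,Rs,p,lip=info()
print('min z',((M@(Rts@pts_s.T+pts[:,None])).T+o['tool_pos'])[:,2].min())
snap('side','s14',(200,220,400,370),4)
"
```

```text
t 29.05 tcp [0.5154 0.1608 0.0288] w 0.0128 j [ 19.9 -12.9 134.4 -24.6  30.  133.3] F [-0.5 -0.7 -0.1]
x [ 0.837 -0.081  0.541] y [-0.082 -0.996 -0.023] z [ 0.541 -0.025 -0.841] tilt 32.77
scoop p [0.5799 0.1517 0.004 ] front [ 0.994 -0.107 -0.031] pitchdown 1.7 roll -0.9 lip [0.6501 0.1444 0.0218] lip-F [ 0.0241  0.2054 -0.1602]
min z 0.002596815039332845
```

View pics/s14.png

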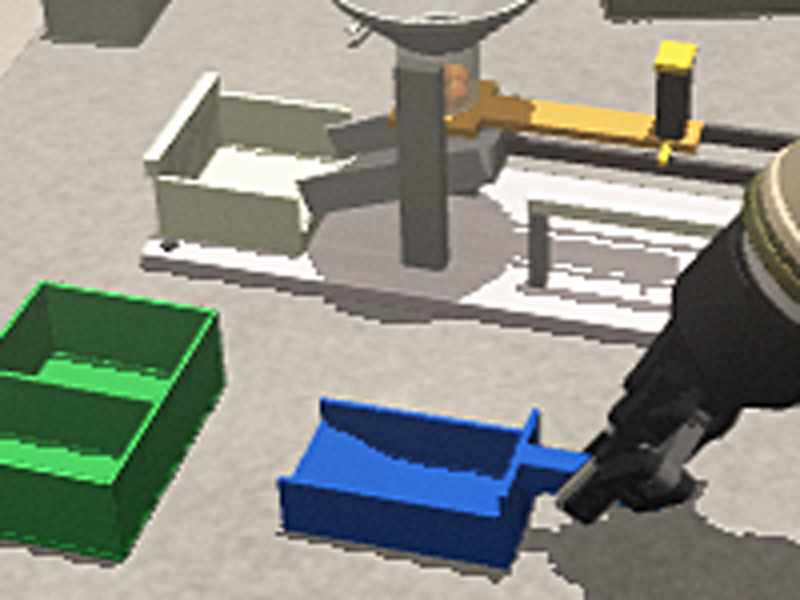

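Emit:
arm_command --rows '[[255, [-1, 0, 2], 0], [255, [-1, 0, 2], 0], [220, [0, 0, 0], 0], [180, [0, 0, 0], 0], [100, [0, 0, 0], 0], [0, [0, 0, 0], 0], [0, [0, 0, 0], 0], [0, [0, 0, -10], 0], [0, [0, 0, -30], 0], [0, [0, 0, -50], 0], [0, [0, 0, -50], 0], [0, [20, 0, -40], 0]]'

```text
time: 30.6
tool_pos: [0.4314, 0.1629, 0.187]
ee_rot: [0.959, -0.042, 0.279, 0.001]
contact_force: [1.8, 0.7, 1.4]
width: 0.0855
```

```bash
python3 -c "
from st import *
st()
snap('side','s15',(200,220,400,370),4)
T=snap('top','t15')
"
```

```text
t 30.6 tcp [0.4314 0.1629 0.187 ] w 0.0855 j [ 26.1 -45.4 137.6 -17.4  60.  126.1] F [1.8 0.7 1.4]
x [ 0.841 -0.08   0.536] y [-0.082 -0.996 -0.021] z [ 0.536 -0.026 -0.844] tilt 32.42
```

View pics/s15.png

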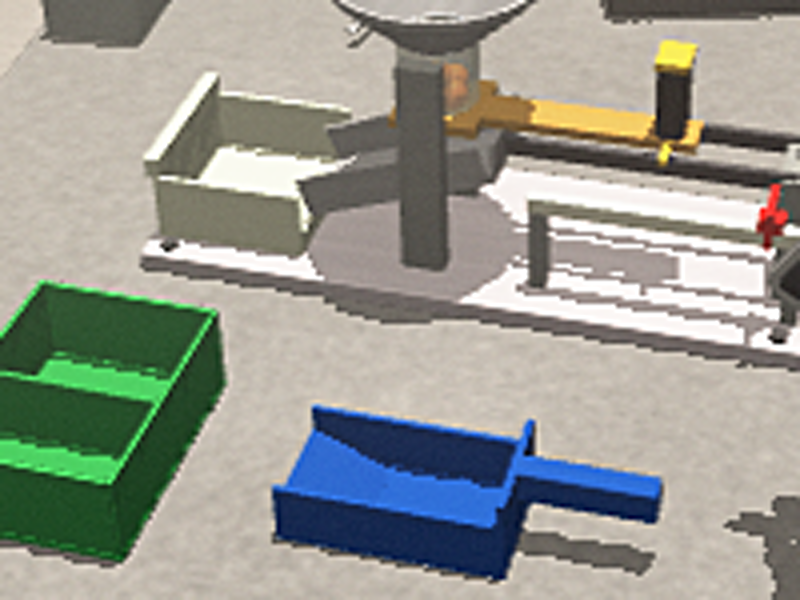

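View pics/t15.png

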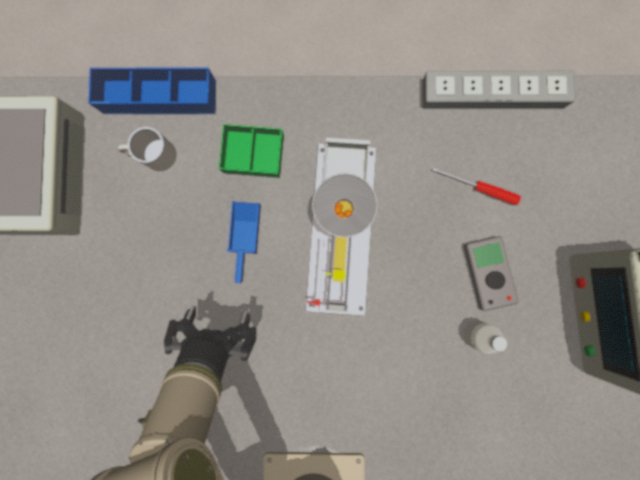

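```bash
python3 -c "
from h import *
snap('side','s16',(345,215,425,275),10)
snap('top','t16',(300,240,380,320),7)
"
```

View pics/s16.png

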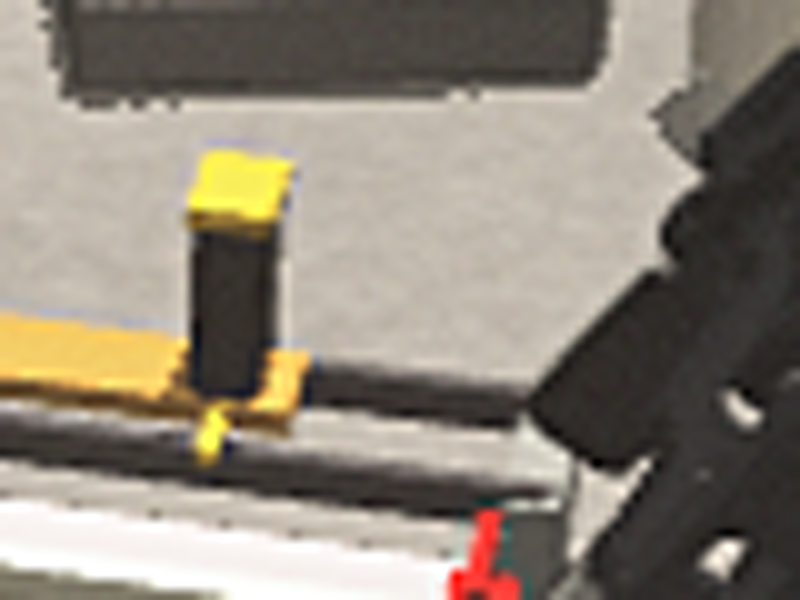

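View pics/t16.png

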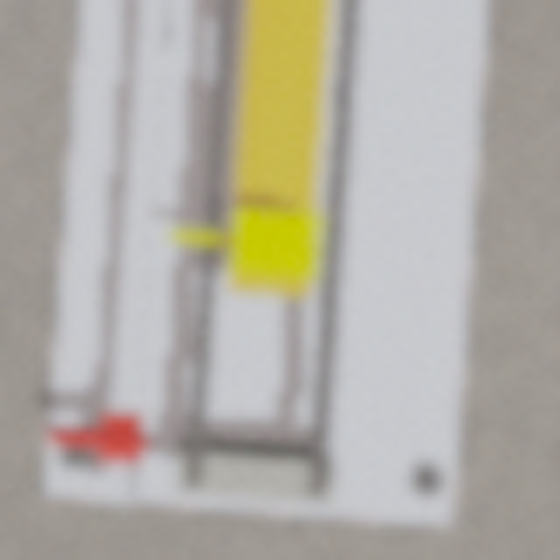

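Run:
```python
from h import *
a=np.radians(-4.1);x=np.array([np.cos(a),np.sin(a),0]);y=np.array([-np.sin(a),np.cos(a),0])
O=np.array([.6265,-.061,0])
def rel(P):return ((P-O)@x).round(4),((P-O)@y).round(4),P.round(4)
print("pointer top",rel(plane("top",324.7,273.4,.096)))
print("pointer side",rel(plane("side",345+207/10,215+460/10,.096)))
print("mark L end",rel(plane("top",307.3,302.2,.094)),"R",rel(plane("top",319.5,302.5,.094)))
for P in((490,515),):print("mark top side",rel(plane("side",345+P[0]/10,215+P[1]/10,.094)))
print("post top",rel(plane("top",300+275/7,240+250/7,.146)),"side",rel(plane("side",345+242/10,215+187/10,.146)))
T=cv2.imread("pics/t16.png")
# pred: post -> 
for u,v in((491,232),(489,268)):pass
```

```text
pointer top (np.float64(-0.1314), np.float64(0.0281), array([ 0.4974, -0.0235,  0.096 ]))
pointer side (np.float64(-0.1342), np.float64(0.0356), array([ 0.4952, -0.0159,  0.096 ]))
mark L end (np.float64(-0.1922), np.float64(0.0589), array([0.439 , 0.0115, 0.094 ])) R (np.float64(-0.1909), np.float64(0.0342), array([ 0.4385, -0.0132,  0.094 ]))
mark top side (np.float64(-0.1941), np.float64(0.0383), array([ 0.4357, -0.009 ,  0.094 ]))
post top (np.float64(-0.1337), np.float64(-0.0006), array([ 0.4931, -0.052 ,  0.146 ])) side (np.float64(-0.1344), np.float64(0.0069), array([ 0.493 , -0.0445,  0.146 ]))
```

```bash
cat > g.py <<'E'
from st import *
def tg(gz=.128,back=0,post=(.493,-.050)):
    o,M=st();t=np.array([*post,gz])+(.019-back)*M[:,2]
    print("target",t.round(4),"delta",(M.T@(t-o["tool_pos"])*1000).round(1),"xaz",np.degrees(np.arctan2(M[1,0],M[0,0])).round(1),"yaz",np.degrees(np.arctan2(-M[1,1],-M[0,1])).round(1))
    return o,M
E
python3 -c "
from g import *
tg(back=.09)"
```

```text
t 30.8 tcp [0.4336 0.1633 0.1881] w 0.085 j [ 26.  -45.2 137.4 -17.5  59.7 126.2] F [0.  0.2 0. ]
x [ 0.839 -0.082  0.539] y [-0.083 -0.996 -0.022] z [ 0.538 -0.026 -0.842] tilt 32.62
target [ 0.4548 -0.0482  0.1878] delta [ 34.9 208.9  17.1] xaz -5.6 yaz 85.3
```

Emit:
arm_command --rows '[[0, [5, 15, -8], 0], [0, [6, 30, 3], 0], [0, [6, 40, 4], 0], [0, [6, 40, 4], 0], [0, [6, 35, 4], 0], [0, [6, 25, 4], 0], [0, [2, 12, 2], 0], [0, [0, 0, 0], 0]]'

```text
time: 31.8
tool_pos: [0.4642, -0.0388, 0.1727]
ee_rot: [0.964, -0.045, 0.262, 0.004]
contact_force: [-0.1, -0.5, 0.3]
width: 0.0857
```

```bash
python3 -c "
from g import *
tg(back=.0)
snap('side','s17',(300,160,460,280),5)"
```

```text
t 31.8 tcp [ 0.4642 -0.0388  0.1727] w 0.0857 j [-16.1 -48.2 139.8   7.4  58.8  77. ] F [-0.1 -0.5  0.3]
x [ 0.858 -0.084  0.506] y [-0.088 -0.996 -0.016] z [ 0.505 -0.031 -0.862] tilt 30.43
target [ 0.5026 -0.0506  0.1116] delta [ 3.1  9.3 72.5] xaz -5.6 yaz 84.9
```

View pics/s17.png

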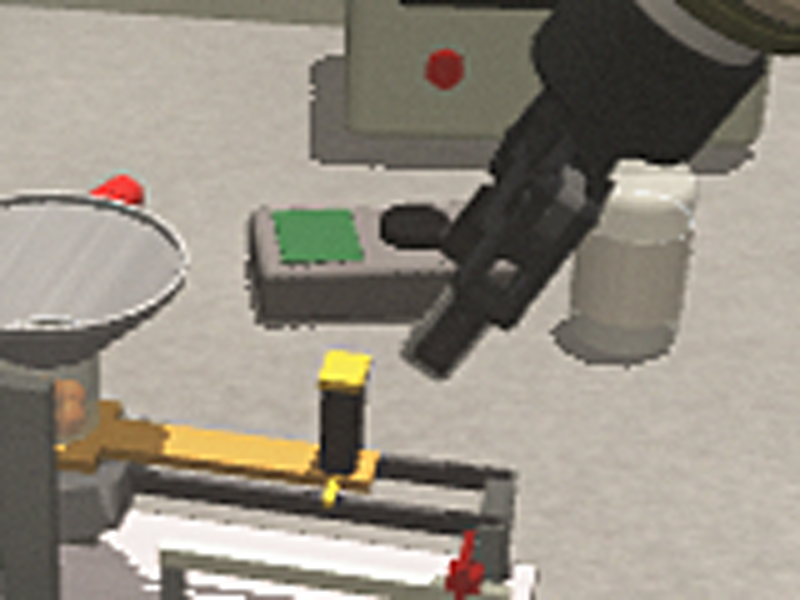

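Run:
```python
from g import *
from scipy.optimize import least_squares
S=[([.2697,.5354,.2302],[58.36,7.515,85.33,0,87.26,-4.9],[0,0,-1]),
([.6264,.2129,.1399],[14.4,20.7,79.5,-.2,80.5,-69.6],[-.01,-.007,-1]),
([.5007,.223,.1246],[18.6,6.7,97.5,0,78.7,113],[-.048,-.016,-.999]),
([.7941,.0251,.4095],[-1.6,51.9,7.6,-.8,121.4,92.1],[-.015,-.011,-1]),
([.9353,-.021,.385],[-4.7,58.7,1.3,.7,102.7,89.7],[.297,-.013,-.955]),
([.8873,-.0292,.3879],[-6.1,21.4,58.8,2.4,67.5,87.7],[.536,-.019,-.844]),
([.4642,-.0388,.1727],[-16.1,-48.2,139.8,7.4,58.8,77],[.505,-.031,-.862]),
([.5154,.1608,.0288],[19.9,-12.9,134.4,-24.6,30,133.3],[.541,-.025,-.841]),
([.6169,-.1789,.3826],[-28.6,-16.1,97.8,14.7,69.7,55],[.531,-.018,-.847])]
def wr(p,t,z):return np.array(t)-p*np.array(z)
def res(q):
    a1,h,l2,l3,D,lat,e=q;out=[]
    for t,j,z in S:
        j=np.radians(j);w=np.array(t)-D*np.array(z)
        c,s=np.cos(j[0]),np.sin(j[0])
        rr=a1+l2*np.sin(j[1])+l3*np.sin(j[1]+j[2])+e*np.cos(j[1]+j[2])
        zz=h+l2*np.cos(j[1])+l3*np.cos(j[1]+j[2])-e*np.sin(j[1]+j[2])
        out+=[c*w[0]+s*w[1]-rr,-s*w[0]+c*w[1]-lat,w[2]-zz]
    return np.array(out)
f=least_squares(res,[0,.4,.4,.4,.2,.05,0]);print(f.x.round(4),np.abs(f.fun).max())
a1,h,l2,l3,D,lat,e=f.x
for th in(0,10,20,30,32):
  for X in(.503,.443):
    # grasp point fixed at x, tcp = grasp+.019 z
    z=np.array([np.sin(np.radians(th)),-.03,-np.cos(np.radians(th))]);g=np.array([X-.010,-.047,.128]);w=g+.019*z-D*z
    rr=np.sqrt(w[0]**2+w[1]**2-lat**2)-a1;d=np.hypot(rr,w[2]-h)
    L3=np.hypot(l3,e);c=(d*d-l2**2-L3**2)/2/l2/L3;print(th,X,"d",d.round(3),"j3",np.degrees(np.arccos(c)+np.arctan2(e,l3)*0).round(1) if abs(c)<1 else None, np.degrees(np.arctan2(e,l3)))
```

```text
[-0.0009  0.3189  0.3689  0.5542  0.3649  0.0515  0.0621] 0.0005324818224517261
0 0.503 d 0.516 j3 116.0 6.398486211914649
0 0.443 d 0.459 j3 125.0 6.398486211914649
10 0.503 d 0.458 j3 125.3 6.398486211914649
10 0.443 d 0.401 j3 134.1 6.398486211914649
20 0.503 d 0.397 j3 134.7 6.398486211914649
20 0.443 d 0.341 j3 143.5 6.398486211914649
30 0.503 d 0.337 j3 144.2 6.398486211914649
30 0.443 d 0.28 j3 153.6 6.398486211914649
32 0.503 d 0.325 j3 146.1 6.398486211914649
32 0.443 d 0.268 j3 155.7 6.398486211914649
```

Emit:
arm_command --rows '[[0, [-43, 4, -25], 0], [0, [-43, 4, -25], 0], [0, [-43, 4, -25], 0]]'

```text
time: 32.22
tool_pos: [0.4225, -0.0517, 0.1401]
ee_rot: [0.974, -0.042, 0.222, -0.002]
contact_force: [0.1, -0.2, -0.9]
width: 0.0853
```

```bash
python3 -c "
from g import *
tg()"
```

```text
t 32.225 tcp [ 0.4225 -0.0517  0.1401] w 0.0853 j [-21.  -51.1 143.1   9.1  63.8  71.7] F [ 0.1 -0.2 -0.9]
x [ 0.898 -0.083  0.433] y [-0.081 -0.996 -0.023] z [ 0.433 -0.014 -0.901] tilt 25.67
target [ 0.5012 -0.0503  0.1109] delta [57.9 -7.2 60.4] xaz -5.3 yaz 85.4
```

Emit:
arm_command --rows '[[0, [-50, 0, -40], 0], [0, [-50, 0, -40], 0], [0, [-50, 0, -40], 0], [0, [-50, 0, -40], 0]]'

```text
time: 32.72
tool_pos: [0.3577, -0.0861, 0.1213]
ee_rot: [0.988, -0.035, 0.151, -0.028]
contact_force: [-0.1, -0.4, 0.3]
width: 0.0854
```

```bash
python3 -c "
from g import *
tg()"
```

```text
t 32.725 tcp [ 0.3577 -0.0861  0.1213] w 0.0854 j [-33.5 -51.1 143.1  12.1  75.   58.8] F [-0.1 -0.4  0.3]
x [ 0.952 -0.078  0.296] y [-0.061 -0.996 -0.067] z [ 0.3    0.045 -0.953] tilt 17.66
target [ 0.4987 -0.0491  0.1099] delta [128.  -44.6  54.8] xaz -4.7 yaz 86.5
```

Emit:
arm_command --rows '[[0, [-45, -40, -40], 0], [0, [-45, -40, -40], 0], [0, [-45, -40, -40], 0]]'

```text
time: 33.1
tool_pos: [0.3397, -0.0099, 0.1129]
ee_rot: [0.993, -0.036, 0.1, -0.045]
contact_force: [-0.2, 0.3, -0.3]
width: 0.0848
```

```bash
python3 -c "
from g import *
tg()"
```

```text
t 33.1 tcp [ 0.3397 -0.0099  0.1129] w 0.0848 j [-19.5 -51.1 143.1   8.5  78.6  73.7] F [-0.2  0.3 -0.3]
x [ 0.977 -0.08   0.196] y [-0.062 -0.993 -0.096] z [ 0.203  0.082 -0.976] tilt 12.62
target [ 0.4969 -0.0485  0.1095] delta [156.   28.9  32.1] xaz -4.7 yaz 86.4
```

Emit:
arm_command --rows '[[0, [40, -20, -30], 0], [0, [20, -45, -20], 0], [0, [0, -50, 0], 0], [0, [0, -50, 0], 0], [0, [-10, -40, 0], 0]]'

```text
time: 33.72
tool_pos: [0.388, 0.1937, 0.1879]
ee_rot: [0.994, -0.036, 0.095, -0.045]
contact_force: [-0.1, -1.0, 0.5]
width: 0.0851
```

```bash
python3 -c "
from g import *
tg()"
```

```text
t 33.725 tcp [0.388  0.1937 0.1879] w 0.0851 j [ 19.  -32.1 124.6   0.9  75.4 113.1] F [-0.1 -1.   0.5]
x [ 0.979 -0.081  0.185] y [-0.064 -0.993 -0.096] z [ 0.192  0.082 -0.978] tilt 12.04
target [ 0.4966 -0.0484  0.1094] delta [111.5 241.1  77.7] xaz -4.7 yaz 86.3
```

Emit:
arm_command --rows '[[0, [-40, 12, 0], 0], [0, [-40, 12, 0], 0], [0, [-40, 12, -10], 0], [0, [-40, 12, -20], 0]]'

```text
time: 34.22
tool_pos: [0.258, 0.1912, 0.1759]
ee_rot: [0.997, -0.034, 0.065, -0.023]
contact_force: [-0.1, -0.9, 0.8]
width: 0.0855
```

```bash
python3 -c "
from g import *
tg()"
```

```text
t 34.225 tcp [0.258  0.1912 0.1759] w 0.0855 j [ 29.2 -51.1 136.   -1.6  87.3 123. ] F [-0.1 -0.9  0.8]
x [ 0.989 -0.07   0.127] y [-0.064 -0.997 -0.05 ] z [ 0.13   0.042 -0.991] tilt 7.86
target [ 0.4955 -0.0492  0.1092] delta [243.4 227.6  87. ] xaz -4.1 yaz 86.3
```

Emit:
arm_command --rows '[[0, [-40, 12, -30], 0], [0, [20, 20, -20], 0], [0, [45, 40, -10], 0], [0, [50, 45, 0], 0], [0, [50, 45, 0], 0], [0, [45, 40, 0], 0], [0, [30, 20, 0], 0], [0, [0, 0, 0], 0]]'

```text
time: 35.22
tool_pos: [0.4526, -0.0176, 0.2482]
ee_rot: [0.998, -0.025, 0.05, -0.011]
contact_force: [-0.5, -0.3, 0.0]
width: 0.0853
```

```bash
python3 -c "
from g import *
tg(back=.06)"
```

```text
t 35.225 tcp [ 0.4526 -0.0176  0.2482] w 0.0853 j [-10.5 -22.5 111.1   2.2  86.   82.3] F [-0.5 -0.3  0. ]
x [ 0.994 -0.051  0.099] y [-0.049 -0.998 -0.025] z [ 0.1    0.02  -0.995] tilt 5.86
target [ 0.4889 -0.0508  0.1688] delta [29.9 33.4 81.9] xaz -3.0 yaz 87.2
```

Emit:
arm_command --rows '[[0, [10, 11, 25], 1], [0, [10, 11, 25], 0], [0, [9, 10, 22], 0], [0, [0, 0, 5], 0], [0, [0, 0, 0], 0]]'

```text
time: 35.85
tool_pos: [0.4845, -0.046, 0.1704]
ee_rot: [0.998, -0.032, 0.047, -0.013]
contact_force: [-0.1, -0.2, 0.3]
width: 0.0855
```

```bash
python3 -c "
from g import *
tg(back=0)
snap('side','s18',(300,160,460,280),5);snap('top','t18',(280,200,400,320),5)"
```

```text
t 35.85 tcp [ 0.4845 -0.046   0.1704] w 0.0855 j [-13.3 -13.7 112.3   2.6  76.5  79.9] F [-0.1 -0.2  0.3]
x [ 0.994 -0.066  0.092] y [-0.063 -0.998 -0.029] z [ 0.094  0.023 -0.995] tilt 5.54
target [ 0.4948 -0.0496  0.1091] delta [ 4.8  4.7 61.9] xaz -3.8 yaz 86.4
```

View pics/s18.png

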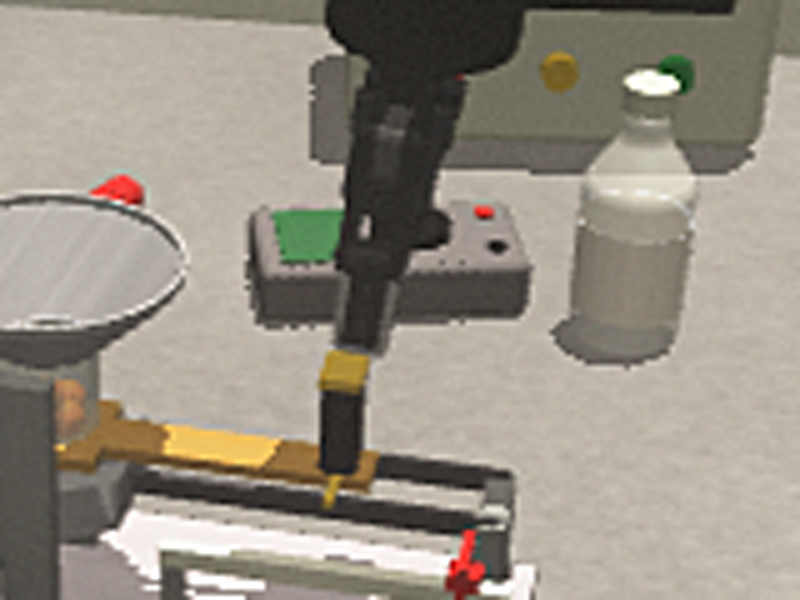

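View pics/t18.png

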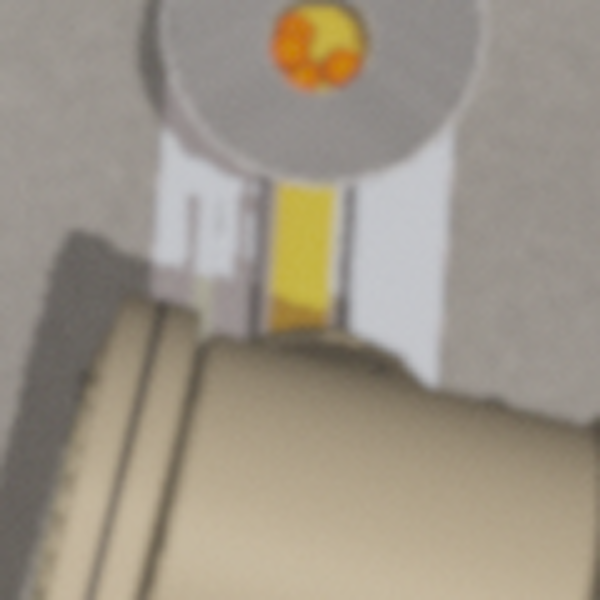

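Emit:
arm_command --rows '[[0, [2, 2, 18], 0], [0, [2, 2, 20], 0], [0, [1, 1, 15], 0], [0, [0, 0, 6], 0], [0, [0, 0, 0], 0]]' --squeeze 80

```text
time: 36.58
tool_pos: [0.4968, -0.0498, 0.1113]
ee_rot: [0.998, -0.032, 0.049, -0.012]
contact_force: [-0.1, 0.8, 1.4]
width: 0.0851
```

```bash
python3 -c "
from g import *
tg(back=0)"
```

```text
t 36.575 tcp [ 0.4968 -0.0498  0.1113] w 0.0851 j [-13.5  -8.5 114.2   2.7  69.1  79.3] F [-0.1  0.8  1.4]
x [ 0.993 -0.064  0.097] y [-0.062 -0.998 -0.028] z [ 0.099  0.021 -0.995] tilt 5.81
target [ 0.4949 -0.0496  0.1091] delta [-2.1 -0.1  2. ] xaz -3.7 yaz 86.4
```

Emit:
arm_command --rows '[[255, [-1, 0, 0], 0], [255, [0, 0, 0], 0], [255, [0, 0, 0], 0], [255, [0, 0, 0], 0], [255, [0, 0, 0], 0], [255, [0, 0, 0], 0]]'

```text
time: 37.33
tool_pos: [0.4966, -0.0505, 0.1132]
ee_rot: [0.998, -0.031, 0.05, -0.011]
contact_force: [-0.1, 0.2, 0.9]
width: 0.0207
```

```bash
python3 -c "
from g import *
o,M=tg(back=0)
a=np.radians(-4.1);print('pull dir in tool',(M.T@np.array([-np.cos(a),-np.sin(a),0])).round(3))
snap('side','s19',(300,160,460,280),5)"
```

```text
t 37.325 tcp [ 0.4966 -0.0505  0.1132] w 0.0207 j [-13.5  -8.8 114.3   2.6  69.2  79.3] F [-0.1  0.2  0.9]
x [ 0.993 -0.064  0.1  ] y [-0.062 -0.998 -0.026] z [ 0.101  0.019 -0.995] tilt 5.93
target [ 0.4949 -0.0496  0.1091] delta [-2.2 -0.7  4. ] xaz -3.7 yaz 86.5
pull dir in tool [-0.995 -0.01  -0.1  ]
```

View pics/s19.png

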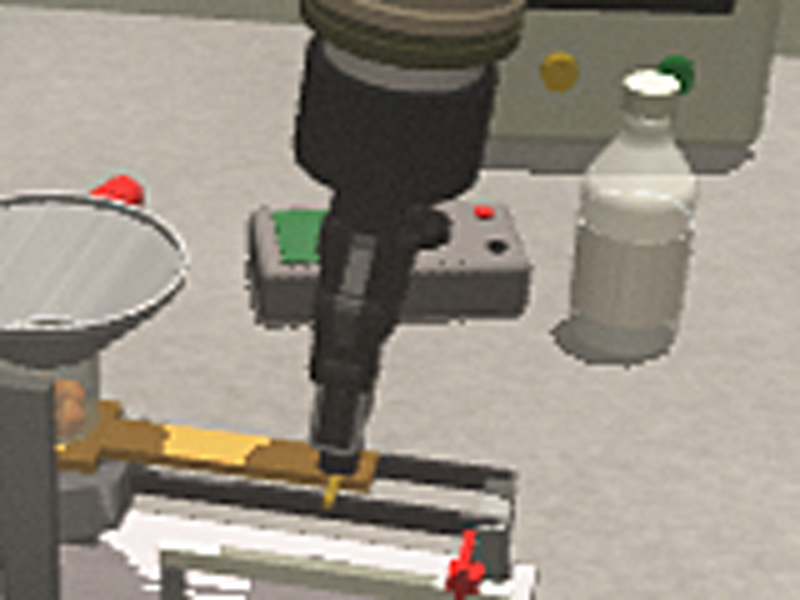

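Emit:
arm_command --rows '[[255, [-6, 0, -0.6], 0], [255, [-10, 0, -1], 0], [255, [-12, 0, -1], 0], [255, [-12, 0, -1], 0], [255, [-8, 0, -1], 0], [255, [-4, 0, 0], 0], [255, [0, 0, 0], 0]]'

```text
time: 38.25
tool_pos: [0.4449, -0.047, 0.1133]
ee_rot: [0.998, -0.032, 0.056, -0.011]
contact_force: [8.7, 0.8, -8.3]
width: 0.021
```

```bash
cat > p.py <<'E'
from g import *
o,M=st();a=np.radians(-4.1);x=np.array([np.cos(a),np.sin(a),0])
D=o['tool_pos']-np.array([.4966,-.0505,.1132]);print("pull mm",(-D@x*1000).round(1),"D",D.round(4))
E
python3 -c "
from p import *
snap('side','s20',(300,190,460,310),5)"
```

```text
t 38.25 tcp [ 0.4449 -0.047   0.1133] w 0.021 j [-14.8 -18.7 122.5   2.8  70.2  78. ] F [ 8.7  0.8 -8.3]
x [ 0.992 -0.064  0.111] y [-0.062 -0.998 -0.026] z [ 0.112  0.019 -0.993] tilt 6.54
pull mm 51.8 D [-0.0517  0.0035  0.0001]
```

View pics/s20.png

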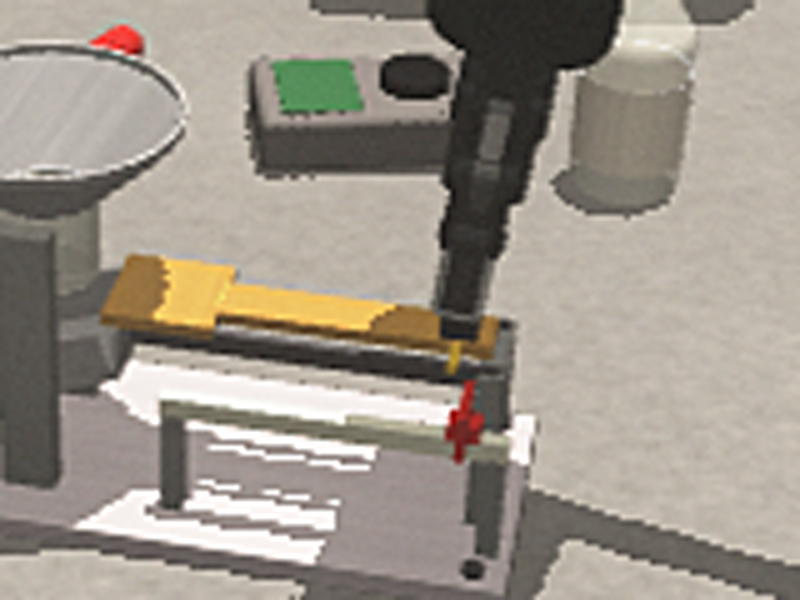

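Emit:
arm_command --rows '[[255, [-4, 0, 0], 0], [255, [-4, 0, 0], 0], [255, [0, 0, 0], 0], [255, [0, 0, 0], 0]]'

```text
time: 38.8
tool_pos: [0.4385, -0.0466, 0.1133]
ee_rot: [0.998, -0.032, 0.06, -0.011]
contact_force: [9.1, 0.3, -7.2]
width: 0.0203
```

```bash
python3 -c "
from p import *
snap('side','s21',(360,240,420,285),13);snap('top','t21',(270,120,390,320),3);snap('side','s21b',(220,190,420,340),4)"
```

```text
t 38.8 tcp [ 0.4385 -0.0466  0.1133] w 0.0203 j [-15.1 -20.5 123.9   3.   70.1  77.7] F [ 9.1  0.3 -7.2]
x [ 0.991 -0.065  0.12 ] y [-0.062 -0.998 -0.025] z [ 0.121  0.018 -0.992] tilt 7.03
pull mm 58.2 D [-0.0581  0.0039  0.0001]
```

View pics/s21.png

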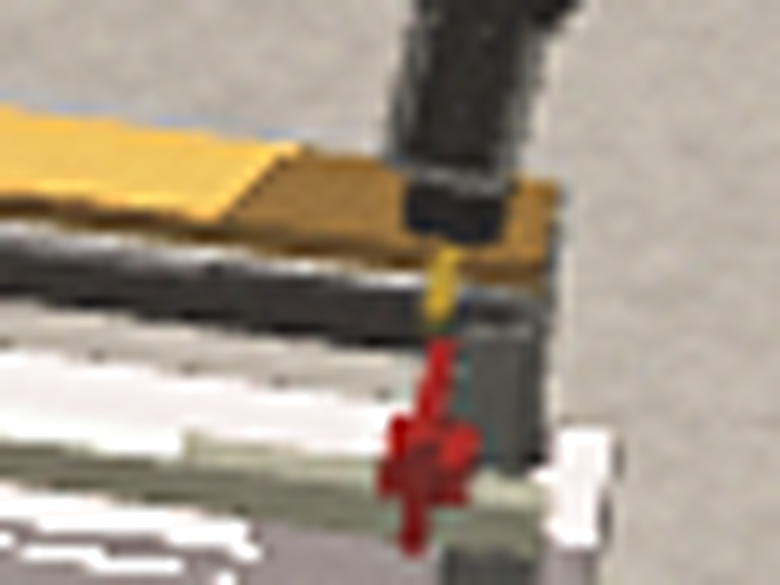

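View pics/t21.png

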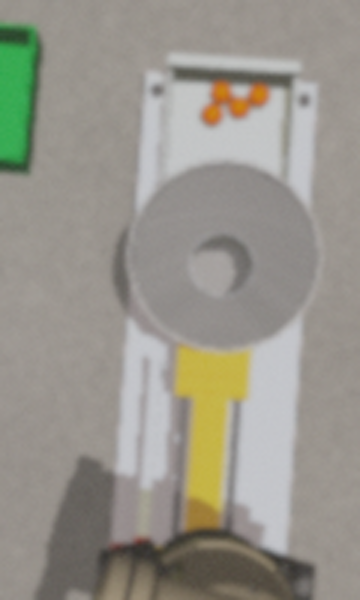

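View pics/s21b.png

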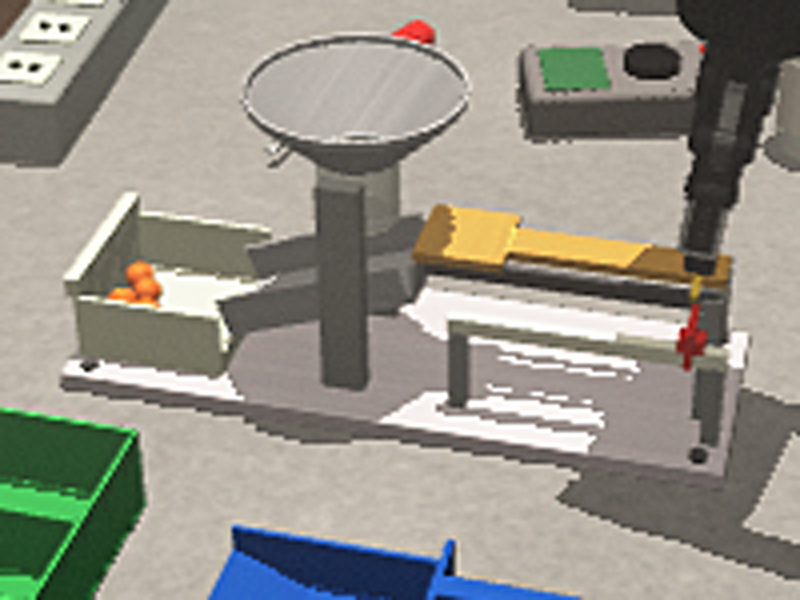

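Run:
```python
from h import *
a=np.radians(-4.1);x=np.array([np.cos(a),np.sin(a),0]);y=np.array([-np.sin(a),np.cos(a),0]);O=np.array([.6265,-.061,0])
for n,u,v,z in(("tip",437,320,.096),("ptr base",450,252,.096),("blade far top",443,342,.094)):
    P=plane("side",360+u/13,240+v/13,z)-O;print(n,(P@x).round(4),(P@y).round(4))
```

```text
tip -0.1926 0.0346
ptr base -0.1922 0.0151
blade far top -0.1941 0.0375
```

Emit:
arm_command --rows '[[255, [-2, 0, 0], 0], [255, [0, 0, 0], 0], [255, [0, 0, 0], 0]]'

```text
time: 39.33
tool_pos: [0.4375, -0.0465, 0.1133]
ee_rot: [0.997, -0.032, 0.063, -0.011]
contact_force: [9.2, 0.1, -7.5]
width: 0.0205
```

```bash
python3 -c "
from p import *
snap('side','s22',(360,240,420,285),13);snap('side','s22b',(200,220,400,370),4)"
```

```text
t 39.325 tcp [ 0.4375 -0.0465  0.1133] w 0.0205 j [-15.1 -21.1 124.4   3.   69.9  77.7] F [ 9.2  0.1 -7.5]
x [ 0.99  -0.065  0.125] y [-0.062 -0.998 -0.025] z [ 0.127  0.017 -0.992] tilt 7.35
pull mm 59.2 D [-0.0591  0.004   0.0001]
```

View pics/s22.png

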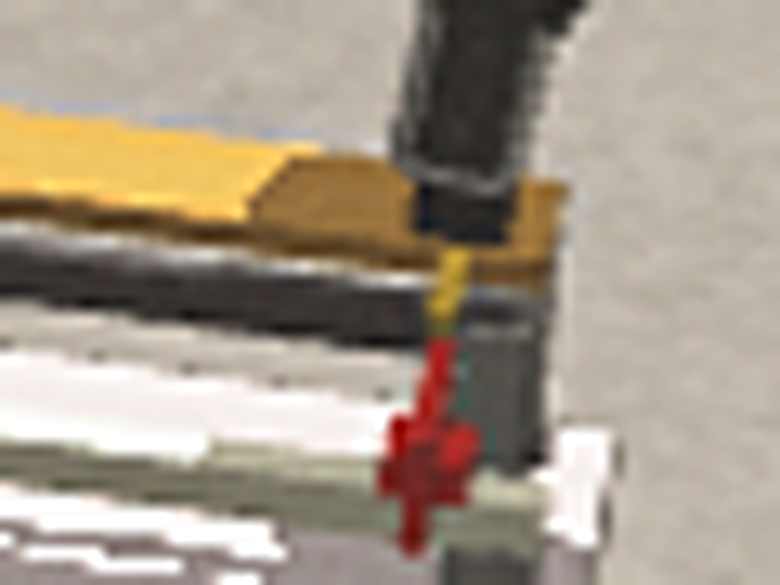

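View pics/s22b.png

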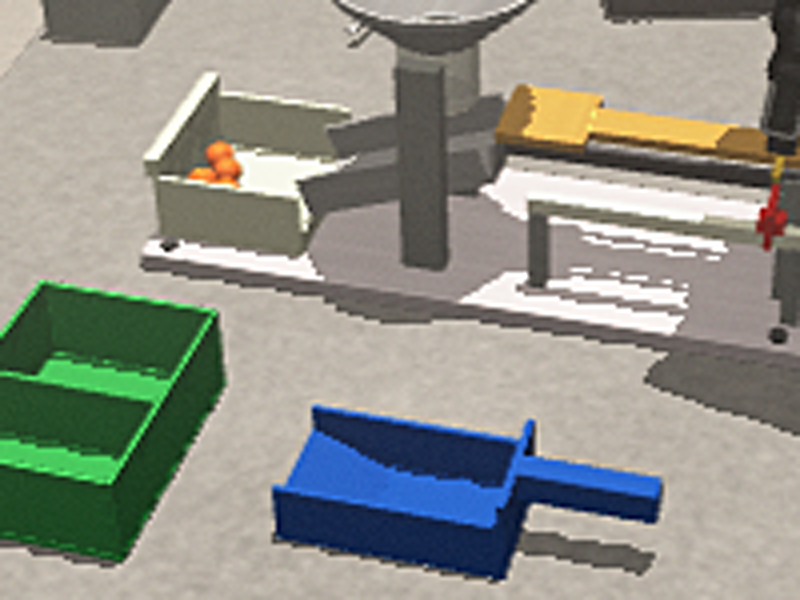

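Pointer and blade line up to about 1 mm (tip at px (441,320), blade top at (443,342)). The four balls are in the tray and the scoop stands upright, so I'm handing in.

```bash
python3 -c "
from p import *
print(r.hand_in())"
```

```text
t 39.425 tcp [ 0.4375 -0.0465  0.1133] w 0.0207 j [-15.1 -21.1 124.4   3.   69.9  77.7] F [ 9.6  0.6 -7.3]
x [ 0.99  -0.065  0.125] y [-0.062 -0.998 -0.025] z [ 0.127  0.017 -0.992] tilt 7.35
pull mm 59.2 D [-0.0591  0.004   0.0001]
the job is handed in; nothing more can be done
None
```

I poured all four balls into the tube, set the scoop down upright, pulled the gate to the red mark and handed in at 39.4 s of the 64 s while still holding it. The hand-in reports no verdict.

**How the pour worked:** the moves only allow turns about the tool's own axis, so I tilted the tool about 33° first by pushing against the arm's outer reach limit. Before tilting, I turned the scoop round on the bench so its front faced away from the robot. I then picked it up again level with the tilted tool and turned about the tool axis over the funnel, which tipped its front down 37°. Before gripping the gate post, I pushed at the inner reach limit to bring the tilt back to about 6°.

**Last checks:**
- **Balls:** before the gate was pulled, the top view showed four in the tube. Afterwards it showed four in the white tray.
- **Scoop:** it stands upright and released on the bench, clear of the gate.
- **Gate:** the pull was 59.2 mm at hand-in. Before pulling I measured 60.2 mm (top view) and 59.9 mm (side view) to the mark. In the last side view the pointer lines up with the red blade to about 1 mm.
- **Grip:** the force along the slide is about 9 N, which matches the spring, and the jaw opening is 21 mm on the 22 mm post.

**Disagreements:** the side view put the post about 7 mm off the top view across the slide, so I used a value close to the top view's and the grasp held. There is also about 7 N of vertical force on the held post, which I left.

I did not re-measure the bystanders at the end; nothing in the pictures suggested that any had moved.

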